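# Send the core sample home in the scanner with the push tool

## Robot

A 7-joint arm with a two-finger parallel gripper is mounted at the origin on the work surface. World frame = base frame: x ahead of the robot, y to its left, z up, the work surface at z = 0. Lengths are in mm, angles in rad, forces in N, time in s.
With the tool pointing down it reaches from about 350 to 900 mm from the base axis. Payload 8.1 kg.
Tool frame: the origin (TCP) lies on the centre line of the jaws, within the pads' length; the fingertips stand 11 mm ahead of it and the grasp point (between the pads) lies 8 mm behind it; z points along the fingers, y is the direction in which the jaws open and shut (so a half turn about z gives the same grasp; the last joint's range is limited). The gripper opens to 92 mm and grips with 3 to 60 N. Pads are 19 mm wide; open, the fingers measure 130 mm over their backs; the gripper's body (75 mm by 190 mm) begins 47 mm behind the grasp point.
Start: joints at [-1.4, 0.434, 0.025, 1.573, -0.012, 1.134, -0.075], TCP at [169.022, 601.726, 211.042] pointing down, gripper open.
Joint ranges: [-2.62, 2.62], [-0.44, 2.09], [-1.27, 1.32], [0.08, 2.57], [-1.32, 4.46], [0.12, 2], [-2.74, 2.74]. Speed limits (rad/s): [2.22, 2.22, 3.01, 3.01, 3.14, 3.14, 3.14].

## Interface

Orientations are given as a 3x3 rotation matrix whose columns are the frame's x, y, z axes.
In Python, from workcell import bot, get_obs, eyes, spotter gives the robot as it stands. Calls block until the motion is done:
- bot.move_ptp(position, orientation): joint-space move of the TCP to a pose.
- bot.line_to(position, ori=None, feed=150, threshold=None): straight line of the TCP; ori=None keeps the orientation; feed is the mean speed in mm/s. With threshold (N) it stops when the force on the tool has changed by that much, and returns True; else False.
- bot.goto_joints(angles): joint-space move.
- bot.command_gripper(opening): opening from 0.0 (shut) to 1.0 (fully open); the grip force is fixed at half the most; returns when the fingers have stopped.
- bot.sleep(seconds).
- bot.inverse_kinematics(position, orientation): joint angles nearest the present ones, or None.
- get_obs(): the state.
- eyes.capture(name): name is "scene" or "side" or "wrist"; returns (picture, depth): 400x640x3 uint8, red, green, blue; 400x640 float32, mm along the optical axis (not along the pixel's ray), 0 where there is no reading.
- eyes.camera_model(name): a dict with "fx", "fy", "cx", "cy" (pixels), "T" (4x4, takes a point from camera to world coordinates); the wrist camera has in their place "T_tool_cam" (4x4, takes a point from camera to tool coordinates, whose origin is the TCP and whose axes are the flange's). Camera axes: x right, y down, z forward; pixel columns grow to the right and rows downward; lengths in mm; the calibration is good to about 2 mm. The wrist camera is an equidistant fisheye: a pixel r from the principal point sees the ray r / f radians off the axis. A picture is of the moment at which its call begins: read the wrist's pose just before it. camera_model takes no time and is no camera call.
A pose or a line that the arm cannot do raises bot.PlanningError and nothing moves.
- bot.close_job(): hands the job in, once; it reports no verdict.
Trained networks look in the newest picture that a camera, given by its name, has taken for a name from the list of things; names that differ only in an ending like _2 or _b are one class to them, and where a whole thing is asked for, a point or a joint stands for the part that bears it (a point fixed in the world has none). Each returns a list of dicts, best first, with "score" (0 to 1); they miss things now and then, are a little off and sometimes report something else, mostly with a low value. They report only what shows in the picture. A call takes as long as a camera call. They do not tell look-alikes from the thing itself.
- spotter.outline_of(name, camera): "region" (400x640 bool, what is visible of it) and "uv" ([column, row] in pixels, amid what is visible of it).
The state is a dict: "t": time; "q": joint angles; "joint_vel": joint speeds; "joint_efforts": joint torques, N m; "eef_pos": TCP position; "tcp_rot": TCP orientation; "ft_force": force on the tool from outside, world axes, zero at the start; "wrist_torque": the same for the moment, N m; "width": opening from 0.0 (shut) to 1.0 (fully open).
Only numpy, scipy, OpenCV 4.12 (cv2) and the standard library are available. Lean on these libraries where they do the work, as an engineer would, in place of code of your own. Each camera call takes 0.05 s, during which the arm holds its last target.

## Task

Pull the block-headed push tool out of its upright holder, lay it down on the rubber mat and let go of it. Then take it again by another part, so that the head is free, and with the head of the tool gently push the sample carriage in the scanner's tunnel fully home against its stop, without touching the carriage with the gripper. Finally lay the tool back on the mat and let go; never drop it, and leave the scraper, the jar and the carton where they are.

Things in the scene. Friction and masses are not known exactly. Their poses are not given: they have to be found in the camera images.
- pusher: push tool, 200 mm, about 0.2 kg, standing handle down in pusher_holder. Origin: middle of the handle's end face; z runs along the tool to the head: black square handle 28 x 28 mm, z 0 to 95; round steel shank, diameter 14, to 160; white block head to 200, 40 mm along x, 30 mm along y, whose flat end pushes. Lying flat, its axis is about 15 mm above what it lies on.
- pusher_mid (a point): the point on the push tool's axis half way along it, 100 mm from either end; axes as the push tool's
- pusher_holder: fixed upright square aluminium tube in which the push tool stands, 50 x 50 mm outside, 38 x 38 mm inside, on an 80 x 80 x 6 mm foot. Origin on the bench under its centre, z up, x and y along its sides. Inner floor 12 mm, rim 96 mm above the bench: the tool's top stands at 212 mm and it must rise 84 mm to come free.
- scraper_holder: fixed holder like pusher_holder, in which the scraper stands; the two holders may stand in either place. Origin on the bench under its centre
- scraper: bystander: scraper of the same length and handle as the push tool, but with a thin flat steel blade (56 mm wide, 4 mm thick) in place of the block head; stands handle down in scraper_holder. Origin at the handle's end face, z along it to the blade. Leave it alone.
- mat: black rubber mat fixed to the bench, 160 mm along its x, 240 mm along its y, 3 mm thick. Origin on the bench under its centre; z up.
- scanner: fixed white core scanner with a low straight tunnel, a grey housing at its far end. Origin on the bench below the middle of the open mouth; x points level straight into the tunnel, z up. Tunnel 180 mm long, 66 mm wide inside (82 outside), inner floor 6 mm and roof underside 62 mm above the bench; roof 8 mm thick with a 14 mm slot along its middle.
- carriage: sample carriage sliding along the scanner's x in the tunnel. Origin at bench height in the plane of its flat upright push plate that faces the mouth; axes as the scanner's. Plate 56 mm wide, 8 to 54 mm above the bench; its pointer fin shows in the roof slot. It starts 20 to 50 mm inside the mouth; fully home is 95 mm, at a rigid stop. Sliding takes about 2 N; it stays where left.
- jar: bystander: closed glass jar, diameter 60 mm, 85 mm tall; origin under its centre
- carton: bystander: closed white carton with a green band, 110 x 200 x 75 mm; origin under its centre
- pusher_tip (a point): middle of the flat end face of the push tool's head, on its axis, 200 mm from the handle's end; axes as the push tool's
Mind the look-alikes: they are no part of the job. Leave any purple or yellow look-alike of the pusher alone.

How it is judged:
By the outcome, as a careful person would: the job done as asked, in the order asked, and still so for the second after the job is handed in, with the robot touching nothing.
It also fails if it takes over 64 s, if anything falls off the work surface, if the arm or the gripper's body presses on something with over 40 N, if the wrist force passes 120 N, or if a joint passes its speed limit or range.

## Working session

There is one attempt and no reset: what is moved stays moved. The work goes in short steps, each a Python script; the robot and the scene stay as the last script left them, time stands still between calls to the robot, and variables do not carry over. Pictures are saved under pics/ and viewed, and the job is handed in when it is done.

```bash
ls; mkdir -p pics; cat > h.py <<'E'
import numpy as np, cv2
from workcell import bot, get_obs, eyes, spotter
def save(n,img): cv2.imwrite('pics/%s.png'%n, img[:,:,::-1])
def pts(cam,depth,mask):
    m=eyes.camera_model(cam); v,u=np.nonzero(mask&(depth>0)); d=depth[v,u]
    P=np.c_[(u-m['cx'])/m['fx']*d,(v-m['cy'])/m['fy']*d,d]
    return P@m['T'][:3,:3].T+m['T'][:3,3]
E
python3 - <<'E'
from h import *
o=get_obs(); print(o['t'],o['eef_pos'],o['tcp_rot'],o['width'])
for c in ['scene','side','wrist']:
    im,d=eyes.capture(c); save(c+'0',im); np.savez('/tmp/%s0.npz'%c,im=im,d=d)
    m=eyes.camera_model(c); print(c,m)
    if c=='wrist':continue
    for n in ['pusher','scraper','pusher_holder','mat','scanner','carriage','jar','carton']:
        for r in spotter.outline_of(n,c)[:3]:
            p=pts(c,d,r['region'])
            print(n,round(r['score'],2),np.round(r['uv']),r['region'].sum(), np.round(np.median(p,0)) if len(p) else None, np.round(np.percentile(p,[2,98],axis=0)).tolist() if len(p) else None)
print(get_obs()['t'])
E
```

```text
pics
0.0 [168.91321031 601.18349625 210.22234056] [[-9.62721598e-01  2.70494069e-01 -2.87007623e-04]
 [ 2.70494181e-01  9.62720330e-01 -1.56989848e-03]
 [-1.48340155e-04 -1.58900907e-03 -9.99998727e-01]] 0.9971738457715045
scene {'fx': 472.705541761124, 'fy': 472.705541761124, 'cx': 314.73694894631626, 'cy': 198.92022725020647, 'T': array([[-2.71589127e-01,  6.35634656e-01, -7.22639557e-01,
         1.37660421e+03],
       [ 9.62371536e-01,  1.86360180e-01, -1.97764784e-01,
         1.28757776e+02],
       [ 8.96508767e-03, -7.49158506e-01, -6.62330099e-01,
         9.10043315e+02],
       [ 0.00000000e+00,  0.00000000e+00,  0.00000000e+00,
         1.00000000e+00]])}
pusher 0.92 [280. 142.] 538 [ 305. -271.  116.] [[286.0, -292.0, 13.0], [316.0, -254.0, 204.0]]
pusher 0.86 [254. 148.] 502 [ 426. -297.  184.] [[192.0, -434.0, 4.0], [442.0, -283.0, 216.0]]
pusher 0.55 [198. 176.] 759 [ 503. -429.  110.] [[479.0, -451.0, 11.0], [516.0, -419.0, 203.0]]
scraper 0.63 [244. 204.] 301 [ 611. -261.  136.] [[374.0, -371.0, 3.0], [632.0, -249.0, 217.0]]
pusher_holder 0.74 [261. 190.] 842 [ 442
[... 2041 characters left out ...]
 279.  26.] [[535.0, 275.0, 11.0], [582.0, 320.0, 67.0]]
jar 0.89 [360. 200.] 537 [704. -66.  58.] [[686.0, -79.0, 4.0], [740.0, -7.0, 87.0]]
carton 0.62 [348. 168.] 1902 [755. 112.  74.] [[712.0, 47.0, 2.0], [830.0, 251.0, 79.0]]
wrist {'fx': 309.70691628693146, 'fy': 309.70691628693146, 'cx': 320.8067199549979, 'cy': 200.4340410395514, 'T_tool_cam': array([[ 3.99700174e-04, -9.69886228e-01, -2.43558094e-01,
         6.51861266e+01],
       [ 9.99999911e-01,  4.20400186e-04, -3.30114767e-05,
         5.18896179e-01],
       [ 1.34409245e-04, -2.43558059e-01,  9.69886310e-01,
        -1.73831016e+02],
       [ 0.00000000e+00,  0.00000000e+00,  0.00000000e+00,
         1.00000000e+00]])}
0.95
```

```bash
python3 - <<'E'
import cv2
a=cv2.imread('pics/scene0.png'); b=cv2.imread('pics/side0.png')
cv2.imwrite('pics/crop1.png',cv2.resize(a[60:300,140:420],None,fx=2.5,fy=2.5,interpolation=2))
cv2.imwrite('pics/crop2.png',cv2.resize(b[100:400,180:480],None,fx=2,fy=2,interpolation=2))
E
```

```text
(no output)
```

View pics/scene0.png

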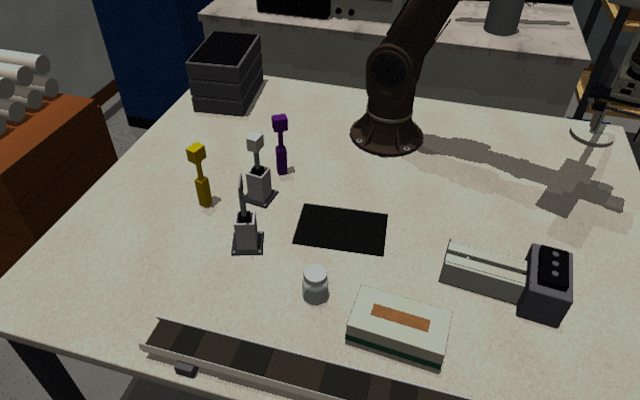

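View pics/side0.png

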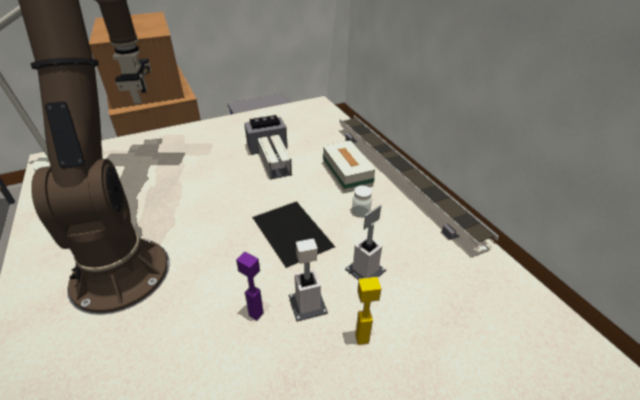

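```bash
sleep 0
```

```text
(no output)
```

View pics/crop1.png

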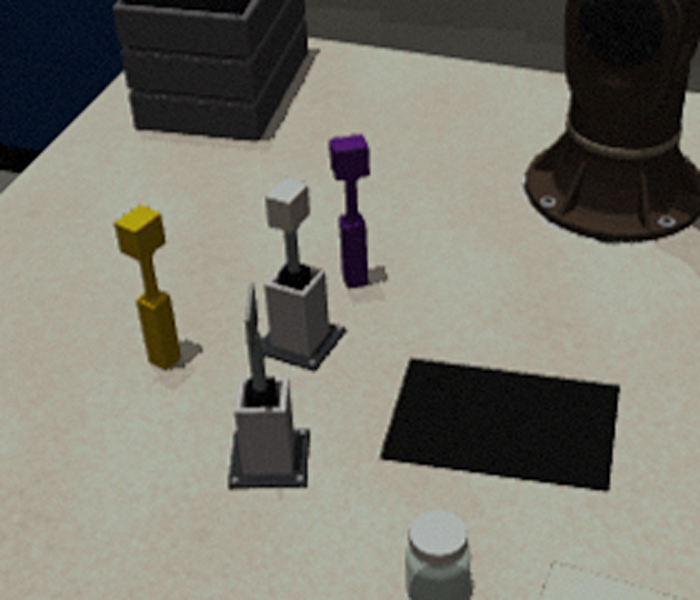

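View pics/crop2.png

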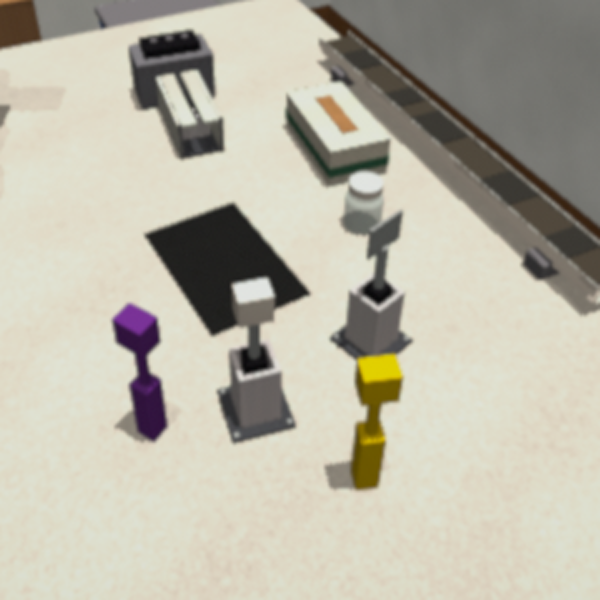

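The candidates in the scene picture are:
- White-headed tool in a holder, (256,143).
- Purple look-alike, (280,125).
- Yellow look-alike, (197,152).
- Thin-bladed scraper in its holder, (240,200).

The white block head in the aluminium tube is the pusher, and the enlarged crop confirms it. The mat is at (342,229). The scanner is at (500,275) with its mouth on the left, facing the mat.

Next I'll measure from the saved clouds.

```bash
cat > meas.py <<'E'
from h import *
def cloud(tag='0'):
    P=[];C=[];S=[]
    for i,c in enumerate(['scene','side']):
        z=np.load('/tmp/%s%s.npz'%(c,tag)); d=z['d']; p=pts(c,d,d>0); P.append(p); C.append(z['im'][d>0]); S.append(np.full(len(p),i))
    return np.vstack(P),np.vstack(C),np.hstack(S)
E
python3 - <<'E'
from meas import *
P,C,S=cloud()
for i in (0,1):
    m=eyes.camera_model(['scene','side'][i]); cp=m['T'][:3,3]
    near=(S==i)&(np.hypot(P[:,0]-425,P[:,1]+300)<50)
    for lo,hi in [(20,90),(115,165),(176,206),(207,216)]:
        q=P[near&(P[:,2]>lo)&(P[:,2]<hi)]
        if len(q)<5: print(i,lo,len(q)); continue
        print('cam',i,lo,hi,len(q),'med',np.round(np.median(q,0),1),'pct',np.round(np.percentile(q[:,:2],[3,97],axis=0),1).tolist(), 'rect',cv2.minAreaRect(q[:,:2].astype(np.float32)))
    q=P[near&(P[:,2]>90)&(P[:,2]<102)]; print('rim',len(q),np.round(q.min(0)),np.round(q.max(0)),cv2.minAreaRect(q[:,:2].astype(np.float32)))
    u=(cp[:2]-[425,-300]);print('dir to cam',u/np.linalg.norm(u))
    # scanner
    sc=(S==i)&(P[:,0]>480)&(P[:,0]<700)&(P[:,1]>200)&(P[:,1]<530)
    q=P[sc&(P[:,2]>64)&(P[:,2]<78)]; r=cv2.minAreaRect(q[:,:2].astype(np.float32)); print('roof',len(q),r,cv2.boxPoints(r).tolist(),np.median(q[:,2]))
    q=P[sc&(P[:,2]>112)]; r=cv2.minAreaRect(q[:,:2].astype(np.float32)); print('house',len(q),r,np.median(q[:,2]))
    dark=(C.max(1)<40)&(S==i)&(P[:,2]<15)&(P[:,0]>380)&(P[:,0]<600)&(P[:,1]>-190)&(P[:,1]<110)
    q=P[dark]; r=cv2.minAreaRect(q[:,:2].astype(np.float32)); print('mat',len(q),r,np.median(q,0))
    q=P[(S==i)&(P[:,2]>20)&(np.hypot(P[:,0]-295,P[:,1]+275)<50)];print('purple',np.round(np.percentile(q,[1,99],axis=0)))
    q=P[(S==i)&(np.hypot(P[:,0]-300,P[:,1]-0)<30)];print('bench z',np.median(q[:,2]) if len(q) else None)
E
python3 - <<'E'
import cv2,numpy as np
a=cv2.imread('pics/scene0.png'); b=cv2.imread('pics/side0.png')
cv2.imwrite('pics/sc1.png',np.vstack([cv2.resize(a[230:330,430:590],(640,400),interpolation=2)[:300],cv2.resize(b[110:185,230:330],(400,300),interpolation=2).copy() if 0 else cv2.resize(b[110:180,220:370],(640,298),interpolation=2)]))
E
```

```text
cam 0 20 90 463 med [ 441.8 -288.4   56.8] pct [[402.1, -325.5], [448.4, -272.0]] rect ((421.486083984375, -299.8369445800781), (54.95579528808594, 55.3011360168457), 83.98640441894531)
cam 0 115 165 75 med [ 423.3 -297.4  142.3] pct [[417.7, -305.7], [428.6, -293.5]] rect ((423.3619689941406, -298.25469970703125), (11.364791870117188, 13.962408065795898), 25.055091857910156)
cam 0 176 206 156 med [ 436.1 -290.8  191. ] pct [[405.1, -315.4], [442.5, -283.0]] rect ((427.1014709472656, -291.43170166015625), (28.342742919921875, 49.352134704589844), 45.814937591552734)
cam 0 207 216 130 med [ 423.8 -298.2  213.3] pct [[403.0, -315.9], [440.4, -283.7]] rect ((419.7449951171875, -299.882568359375), (31.458324432373047, 44.68626022338867), 80.33721923828125)
rim 174 [ 394. -328.   90.] [ 450. -271.  102.] ((420.4272155761719, -299.379150390625), (53.45332336425781, 55.94833755493164), 82.93077850341797)
dir to cam [0.91172927 0.4107916 ]
roof 2307 ((570.4380493164062, 364.96771240234375), (271.63360595703125, 149.2284698486328), 83.91287231445312) [[481.8424072265625, 237.8288116455078], [
[... 1379 characters left out ...]
64258), 82.4110336303711)
dir to cam [-0.39904007 -0.91693349]
roof 638 ((564.3563232421875, 354.364501953125), (255.5193328857422, 148.90585327148438), 83.8592300415039) [[476.6639404296875, 235.30226135253906], [624.7154541015625, 219.37355041503906], [652.0487060546875, 473.4267578125], [503.9971923828125, 489.35546875]] 70.83343640329338
house 259 ((575.0687255859375, 455.7922058105469), (68.88984680175781, 107.6116943359375), 82.96688842773438) 120.5707382183582
mat 2167 ((480.3975830078125, -45.26123809814453), (149.6714324951172, 230.85618591308594), 5.500996112823486) [471.58372547 -38.83857511   3.74998491]
purple [[ 274. -298.   23.]
 [ 315. -258.  202.]]
bench z 0.7755757794440683
```

```bash
python3 - <<'E'
from h import *
# IK options for upright grasp and laid pose
def R(z,y):
    z=np.array(z,float);z/=np.linalg.norm(z);y=np.array(y,float);y/=np.linalg.norm(y);return np.c_[np.cross(y,z),y,z]
for ang in range(-180,180,20):
  for a in (0,20,40):
    t=np.radians(ang);d=np.array([np.cos(t),np.sin(t),0]);y=np.array([-d[1],d[0],0]);ca,sa=np.cos(np.radians(a)),np.sin(np.radians(a))
    out=[]
    for s in (1,-1):
        R1=R(d*ca-np.array([0,0,sa]),s*y); R2=R(np.array([0,0,-ca])-d*sa,s*y)
        q=[bot.inverse_kinematics([425,-300,132],R1),bot.inverse_kinematics([425,-300,232],R1),bot.inverse_kinematics([480,-40,18],R2)]
        out.append(''.join('.Y'[x is not None] for x in q)+(str(np.round(q[0],1).tolist()) if q[0] is not None else ''))
    if any('Y' in o[:2] for o in out): print(ang,a,out)
print(get_obs()['t'])
E
```

```text
-180 20 ['Y.Y[-0.1, 1.3, 0.9, 1.2, -0.1, 2.0, -0.7]', '..Y']
-180 40 ['YY.[-0.1, 1.1, 1.0, 1.4, -0.2, 1.7, -0.7]', 'YY.[-0.0, 1.0, 0.7, 1.3, -0.1, 1.7, 2.2]']
-160 0 ['YYY[-0.2, 1.4, 0.9, 1.3, 0.2, 1.9, -0.6]', 'YYY[-0.1, 1.3, 0.6, 1.2, 0.4, 2.0, 2.3]']
-160 20 ['YYY[-0.3, 1.2, 0.9, 1.4, 0.1, 1.7, -0.6]', 'YYY[-0.1, 1.1, 0.4, 1.3, 0.3, 1.8, 2.2]']
-160 40 ['YY.[-0.3, 1.0, 1.0, 1.5, -0.1, 1.5, -0.6]', 'YY.[-0.1, 0.9, 0.5, 1.5, 0.2, 1.5, 2.3]']
-140 0 ['YYY[-0.5, 1.4, 0.8, 1.5, 0.3, 1.6, -0.7]', 'YYY[-0.1, 1.1, 0.1, 1.5, 0.7, 1.9, 2.0]']
-140 20 ['YYY[-0.5, 1.1, 0.9, 1.6, 0.2, 1.4, -0.6]', 'YYY[-0.1, 0.9, 0.2, 1.6, 0.6, 1.6, 2.1]']
-140 40 ['YYY[-0.5, 0.9, 0.9, 1.7, 0.1, 1.2, -0.5]', 'YYY[-0.2, 0.7, 0.4, 1.7, 0.4, 1.4, 2.3]']
-120 0 ['YYY[-0.6, 1.3, 0.8, 1.8, 0.5, 1.3, -0.9]', 'YYY[-0.2, 1.1, 0.1, 1.8, 0.9, 1.7, 1.8]']
-120 20 ['YYY[-0.6, 1.0, 0.8, 1.9, 0.4, 1.1, -0.7]', 'YYY[-0.2, 0.8, 0.1, 1.9, 0.8, 1.4, 2.0]']
-120 40 ['YYY[-0.6, 0.8, 0.9, 2.0, 0.3, 0.9, -0.5]', 'YYY[-0.2, 0.6, 0.3, 1.9, 0.7, 1.2, 2.2]']
-100 0 ['YYY[-0.8, 1.2, 0.7, 2.1, 0.8, 1.0, -1.2]', 'YYY[-0.3, 1.0, 0.0, 2.1, 1
[... 1748 characters left out ...]
2, -0.2, 1.3, -0.8, 2.0, 1.0]']
80 20 ['YYY[0.8, 1.0, 0.4, 1.5, -0.9, 1.9, -1.9]', 'YYY[0.8, 1.0, 0.4, 1.5, -0.9, 1.9, 1.3]']
80 40 ['YYY[0.4, 1.0, 1.0, 1.6, -1.0, 1.9, -1.7]', 'YYY[0.4, 1.0, 1.0, 1.6, -1.0, 1.9, 1.5]']
100 20 ['YYY[0.9, 1.1, 0.0, 1.2, -0.6, 2.0, -2.0]', 'YYY[0.9, 1.1, 0.0, 1.2, -0.6, 2.0, 1.1]']
100 40 ['YYY[0.4, 1.0, 0.8, 1.4, -0.8, 1.9, -1.6]', 'YYY[0.4, 1.0, 0.8, 1.4, -0.8, 1.9, 1.5]']
120 40 ['YYY[0.3, 1.0, 0.8, 1.3, -0.6, 2.0, -1.4]', 'YYY[0.3, 1.0, 0.8, 1.3, -0.6, 2.0, 1.7]']
140 40 ['Y.Y[0.2, 1.0, 0.8, 1.2, -0.4, 2.0, -1.2]', 'Y.Y[0.4, 1.0, 0.4, 1.2, -0.3, 1.9, 1.7]']
160 40 ['Y..[-0.0, 1.2, 1.1, 1.3, -0.5, 2.0, -0.8]', 'Y..[0.1, 1.1, 0.8, 1.3, -0.3, 1.9, 2.1]']
0.95
```

View pics/sc1.png

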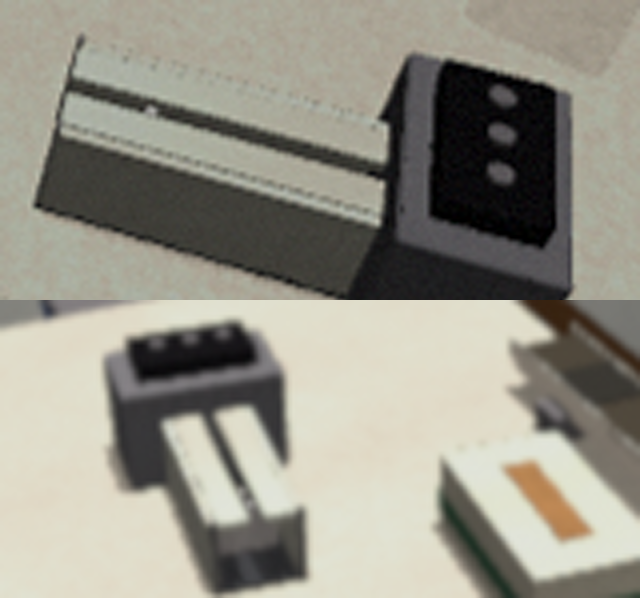

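```bash
python3 - <<'E'
from meas import *
P,C,S=cloud()
for i in (0,1):
    sc=(S==i)&(P[:,0]>480)&(P[:,0]<700)&(P[:,1]>200)&(P[:,1]<410)
    q=P[sc&(P[:,2]>66)&(P[:,2]<77)]; r=cv2.minAreaRect(q[:,:2].astype(np.float32)); print('roof',len(q),r,np.median(q[:,2]))
    for th in (82,83,84,85,86):
        t=np.radians(th);a=np.array([np.cos(t),np.sin(t)]);b=np.array([-a[1],a[0]])
        u=q[:,:2]@a;w=q[:,:2]@b
        # edges of w at bins of u -> slope
        es=[];
        for lo in np.arange(u.min()+5,u.max()-10,10):
            k=(u>=lo)&(u<lo+10)
            if k.sum()>8: es.append((lo+5,*np.percentile(w[k],[3,97])))
        es=np.array(es); print(th,'slopes deg',np.degrees(np.polyfit(es[:,0],es[:,1],1)[0]),np.degrees(np.polyfit(es[:,0],es[:,2],1)[0]),'w',np.median(es[:,1]),np.median(es[:,2]),'u',np.percentile(u,[0.5,1,2,99]))
    t=np.radians(84);a=np.array([np.cos(t),np.sin(t)]);b=np.array([-a[1],a[0]])
    k=(S==i)&(P[:,1]>200)&(P[:,2]<60)&(P[:,2]>12)
    w=P[:,:2]@b-(-529); u=P[:,:2]@a
    k&=(abs(P[:,:2]@b-np.median(q[:,:2]@b))<30)
    print('inner u/z',np.c_[u[k],P[k][:,2]][:40:3].round().tolist(), k.sum())
E
```

```text
roof 2002 ((579.2374267578125, 321.6335144042969), (187.4092254638672, 118.92475128173828), 83.86492156982422) 72.03828643663155
82 slopes deg -0.15269571698115036 0.5338643424577588 w -552.7612168438015 -475.0457577238427 u [306.57884099 307.69701855 309.52421021 488.0953618 ]
83 slopes deg -2.077297510222952 -0.40281079508726514 w -559.466385498091 -481.4763067765356 u [297.58456112 298.50381114 300.39978801 478.27386224]
84 slopes deg -3.3619323042061175 -1.219865460951095 w -566.4535920824181 -487.53529224940837 u [288.3028611  289.32330626 291.04095421 468.32337031]
85 slopes deg -4.4356978550794315 -1.8806958817485369 w -572.7164147462195 -495.12206910492887 u [279.16620434 280.10830277 281.94993823 458.26488443]
86 slopes deg -5.479078496899921 -2.6379563235248313 w -579.3399987040091 -501.45318969927274 u [269.82723968 270.7926389  272.65774591 448.30188037]
inner u/z [[335.0, 58.0], [301.0, 59.0], [301.0, 56.0], [291.0, 47.0], [294.0, 45.0], [292.0, 41.0], [312.0, 50.0], [325.0, 54.0], [310.0, 46.0], [289.0, 31.0], [468.0, 59.0], [299.0, 33.0], [468.0, 58.0], [301.0, 30.0]] 
[... 418 characters left out ...]
481.23767069]
84 slopes deg -2.1381243943610024 -1.5944199496901221 w -562.1768919609761 -485.6591973078291 u [286.30551582 286.86604644 287.70708316 471.0803791 ]
85 slopes deg -4.219459849934369 -2.3967537300769552 w -568.4656925987115 -492.6366550097349 u [276.97743561 277.45539179 278.51298018 460.73996025]
86 slopes deg -5.079530421425972 -3.2145997600749174 w -574.6243914945735 -498.7076708535856 u [267.6330834  267.99607856 269.71285269 450.21295818]
inner u/z [[2017.0, 59.0], [2009.0, 58.0], [2001.0, 58.0], [1996.0, 57.0], [2009.0, 51.0], [2000.0, 52.0], [2005.0, 49.0], [1997.0, 48.0], [2008.0, 43.0], [2009.0, 41.0], [2003.0, 39.0], [2021.0, 32.0], [2027.0, 29.0], [2006.0, 31.0]] 230
```

```bash
cat >> h.py <<'E'
def R(z,y):
    z=np.array(z,float);z/=np.linalg.norm(z);y=np.array(y,float);y-=z*(y@z);y/=np.linalg.norm(y);return np.c_[np.cross(y,z),y,z]
def hd(deg): t=np.radians(deg); return np.array([np.cos(t),np.sin(t),0])
UP=np.array([0,0,1.])
def R_up(deg,a): # tool upright, gripper pointing horiz deg, tilted a down
    d=hd(deg);y=-np.array([-d[1],d[0],0]);a=np.radians(a); return R(d*np.cos(a)-UP*np.sin(a),y)
def R_lay(deg,a): # tool z along deg
    d=hd(deg);y=-np.array([-d[1],d[0],0]);a=np.radians(a); return R(-UP*np.cos(a)-d*np.sin(a),y)
E
python3 - <<'E'
from h import *
A=8
ax=np.array([419.5,-300,0])
for D in (-100,):
  R1=R_up(D,A); g=ax+UP*130-2*R1[:,2]
  print('grasp',g,bot.inverse_kinematics(g,R1))
  for k in (60,120,160): print(k,bot.inverse_kinematics(g-hd(D)*k,R1), bot.inverse_kinematics(g-hd(D)*k+UP*110,R1))
  print('lift',bot.inverse_kinematics(g+UP*110,R1))
  R2=R_lay(-85,A); l=np.array([482,-43,0])+18*hd(-85); 
  for z in (19,150,230): print('lay',z,bot.inverse_kinematics(l+UP*z,R2))
# push pose
for s in (1,-1):
  Rp=R(-UP,s*np.array([-hd(84)[1],hd(84)[0],0]))
  for p in ([535,200,40],[550,290,36]): print('push',s,p,bot.inverse_kinematics(p,Rp))
E
```

```text
grasp [ 419.84391649 -298.04955266  130.2783462 ] [-0.30795586  0.92339443  0.05333341  2.11762417  1.10329706  1.43792301
  1.68141608]
60 [-0.36508351  0.92743517 -0.01149584  2.0579443   1.01280475  1.52107557
  1.69953262] [-0.29590755  0.71263397 -0.10617058  2.06910811  1.02836035  1.67974956
  1.84414089]
120 [-0.41728466  0.93862184 -0.07003661  1.98366959  0.93632893  1.60734593
  1.71508111] [-0.29381125  0.74579459 -0.24300832  1.98917218  0.9699921   1.81005217
  1.81624957]
160 [-0.44954429  0.95019118 -0.10576736  1.9266036   0.89323077  1.66641721
  1.72417887] [-0.31694927  0.77064818 -0.2953689   1.93071878  0.93269495  1.87700475
  1.80523578]
lift [-0.24180407  0.69457989 -0.035533    2.12975509  1.1141013   1.59066475
  1.84710967]
lay 19 [-0.61152807  0.81532374  1.14433631  2.12625651 -1.05606705  1.03765633
 -1.881767  ]
lay 150 [-0.68835104  0.51164658  1.16322822  2.00894411 -0.67012955  1.10042063
 -2.24570036]
lay 230 [-0.74527047  0.36304175  1.17024597  1.90306408 -0.49011206  1.20767247
 -2.43884946]
push 1 [535, 200, 40] [-0.30850518  0.5546476  -0.19984935  1.870549    0.15715876  0.73151601
  2.44047009]
push 1 [550, 290, 36] [-0.40907732  0.62805041 -0.23987061  1.73994618  0.19641374  0.7970499
  2.29424814]
push -1 [535, 200, 40] [-0.80272939  0.5861289   0.50450268  1.9141801  -0.40631458  0.74300557
 -0.16945992]
push -1 [550, 290, 36] [-0.84276605  0.64054351  0.40720833  1.78069014 -0.33966092  0.79010154
 -0.37080461]
```

```bash
cat >> h.py <<'E'
A=8; D=-100; AX=np.array([419.5,-300,0])
R1=R_up(D,A); G=AX+UP*130-2*R1[:,2]
E
python3 - <<'E'
from h import *
bot.move_ptp(G-hd(D)*150+UP*110,R1)
print(get_obs()['t'],get_obs()['q'].round(2))
bot.line_to(G-hd(D)*120,feed=250)
o=get_obs();print(o['t'],o['eef_pos'],o['ft_force'])
for c in ['scene','side','wrist']:
    im,d=eyes.capture(c); save(c+'1',im); np.savez('/tmp/%s1.npz'%c,im=im,d=d)
import os
a=cv2.imread('pics/scene1.png'); b=cv2.imread('pics/side1.png'); w=cv2.imread('pics/wrist1.png')
cv2.imwrite('pics/m1.png',np.hstack([cv2.resize(a[60:300,140:380],(400,400)),cv2.resize(b[160:360,200:400],(400,400))]))
E
```

```text
3.675 [-0.31  0.76 -0.28  1.95  0.94  1.86  1.81]
4.2833 [ 440.85889963 -179.43675891  130.8172014 ] [0.31030526 0.62992091 0.61624571]
```

View pics/m1.png

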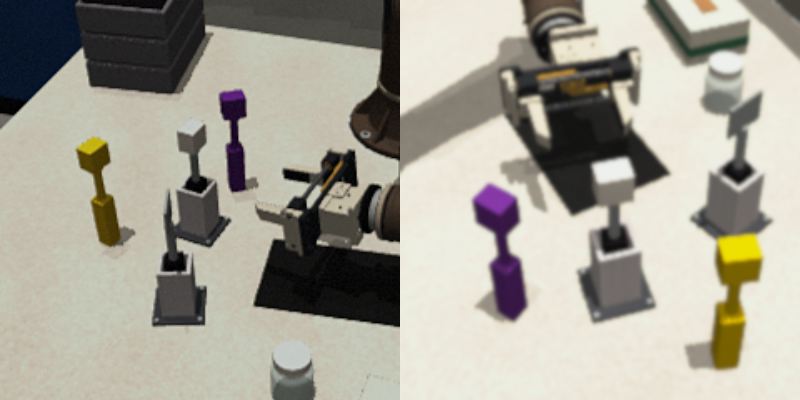

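View pics/wrist1.png

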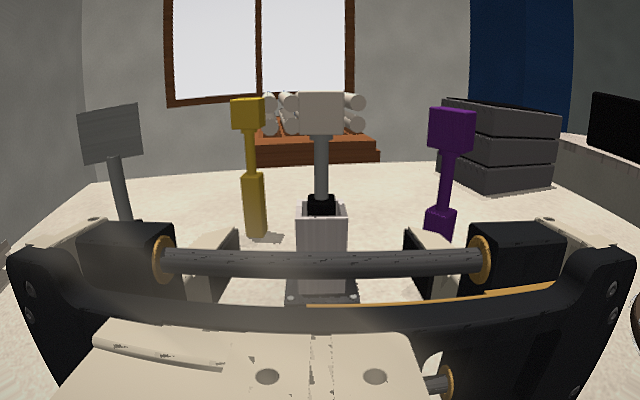

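The white head (321,113 in the wrist view) sits between the jaws with its shank at column 321, which is the gripper's centre line. The purple and yellow tools are to either side of it and clear of the jaws. I'll grasp it now.

```bash
python3 - <<'E'
from h import *
print('hit',bot.line_to(G,feed=120,threshold=8))
o=get_obs();print(o['t'],o['eef_pos'],o['ft_force'])
bot.command_gripper(0.0)
o=get_obs();print(o['t'],o['width']*92,o['ft_force'])
print('hit',bot.line_to(G+UP*12,feed=40,threshold=15)); o=get_obs();print(o['t'],o['eef_pos'],o['ft_force'],o['width']*92)
im,d=eyes.capture('side'); save('side2',im[160:360,200:400]); im,d=eyes.capture('wrist'); save('wrist2',im)
E
```

```text
hit False
5.5833 [ 420.34049592 -297.33272127  130.02517984] [-0.50026251  0.65399613 -0.39669982]
7.025 0.7707048650266753 [ 0.30693919 -0.60183946 -0.0929713 ]
hit False
7.475 [ 419.92371918 -298.04493609  142.51709303] [-0.22832056 -0.51260693  0.31862035] 0.471003133241758
```

View pics/wrist2.png

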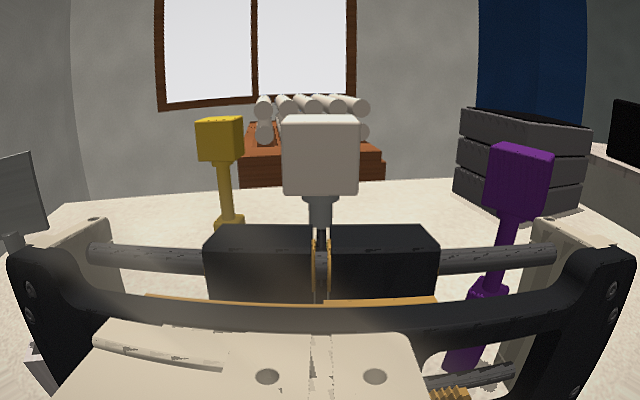

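```bash
python3 - <<'E'
from h import *
im,d=eyes.capture('scene'); np.savez('/tmp/scene2.npz',im=im,d=d)
b=cv2.imread('pics/side2.png'); a=im[90:240,200:350,::-1]
cv2.imwrite('pics/m2.png',np.hstack([cv2.resize(a,(400,400)),cv2.resize(b,(400,400))]))
E
```

```text
(no output)
```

View pics/m2.png

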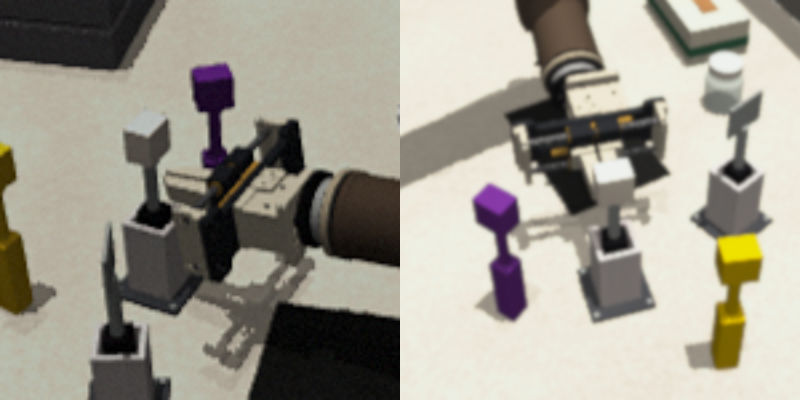

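```bash
python3 - <<'E'
from h import *
z=np.load('/tmp/scene2.npz');im=z['im'];d=z['d'];p=pts('scene',d,d>0);c=im[d>0]
k=(np.hypot(p[:,0]-420,p[:,1]+300)<28)&(p[:,2]>195); q=p[k]; print('top z',np.percentile(q[:,2],[50,90,98]), np.median(q[q[:,2]>206],0),cv2.minAreaRect(q[q[:,2]>206][:,:2].astype(np.float32)))
k=(abs(p[:,0]-425)<90)&(p[:,1]>-330)&(p[:,1]<-200)&(p[:,2]>104)&(p[:,2]<165); q=p[k]
for lo in range(-330,-200,10):
    r=q[(q[:,1]>=lo)&(q[:,1]<lo+10)]; print(lo,len(r),np.round(np.percentile(r,[5,50,95],axis=0)).tolist() if len(r) else '')
b=cv2.imread('pics/wrist2.png'); 
s=im[95:215,210:310,::-1]
cv2.imwrite('pics/m3.png',np.hstack([cv2.resize(s,(480,576),interpolation=2),cv2.resize(b[180:330,280:360],(307,576),interpolation=2)]))
E
```

```text
top z [212.01654553 215.1785471  216.42502264] [ 423.48423512 -298.74182725  213.84169629] ((420.8016662597656, -300.5675048828125), (32.98112487792969, 40.10127639770508), 84.65213775634766)
-330 0 
-320 9 [[413.0, -314.0, 105.0], [427.0, -312.0, 108.0], [432.0, -311.0, 111.0]]
-310 38 [[421.0, -309.0, 107.0], [424.0, -304.0, 127.0], [432.0, -301.0, 160.0]]
-300 76 [[413.0, -300.0, 106.0], [424.0, -295.0, 130.0], [432.0, -292.0, 160.0]]
-290 21 [[409.0, -289.0, 104.0], [423.0, -286.0, 109.0], [432.0, -281.0, 157.0]]
-280 30 [[415.0, -279.0, 144.0], [431.0, -274.0, 158.0], [440.0, -270.0, 161.0]]
-270 46 [[411.0, -269.0, 141.0], [439.0, -265.0, 159.0], [444.0, -260.0, 162.0]]
-260 48 [[412.0, -259.0, 145.0], [439.0, -255.0, 160.0], [446.0, -251.0, 163.0]]
-250 46 [[415.0, -249.0, 148.0], [442.0, -243.0, 162.0], [450.0, -240.0, 165.0]]
-240 14 [[409.0, -240.0, 156.0], [448.0, -237.0, 162.0], [452.0, -233.0, 165.0]]
-230 5 [[461.0, -227.0, 154.0], [462.0, -225.0, 159.0], [464.0, -222.0, 161.0]]
-220 3 [[463.0, -217.0, 164.0], [465.0, -215.0, 165.0], [466.0, -213.0, 165.0]]
-210 9 [[353.0, -204.0, 150.0], [355.0, -201.0, 156.0], [357.0, -200.0, 162.0]]
```

View pics/m3.png

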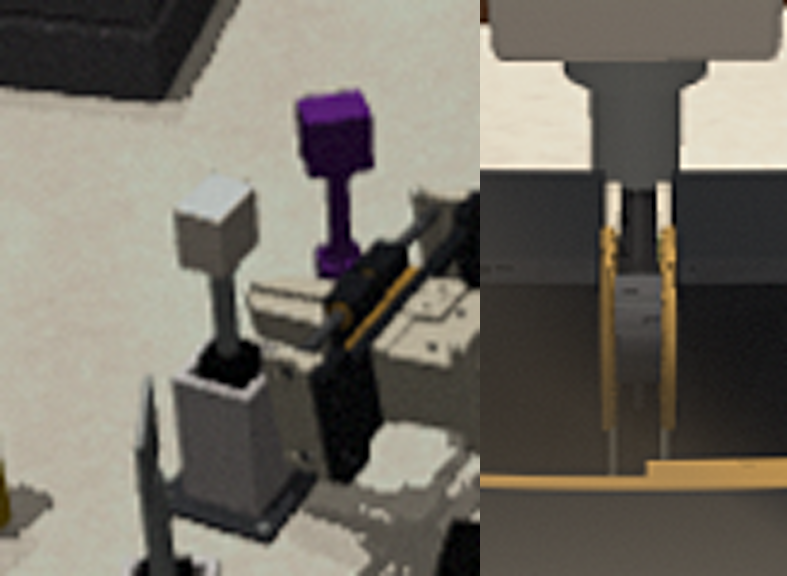

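```bash
python3 - <<'E'
from h import *
def ext(f,tcp,cam='scene'):
    z=np.load(f);d=z['d'];im=z['im'];p=pts(cam,d,d>0);c=im[d>0]
    q=(p-tcp)@R1   # tool coords x,y,z
    k=(abs(q[:,1])<72)&(q[:,2]>-70)&(q[:,2]<40)&(abs(q[:,0])<25)
    return q[k],c[k]
q,c=ext('/tmp/scene1.npz',np.array([440.9,-179.4,130.8]))
for cam in ('scene','side'):
  q,c=ext('/tmp/%s1.npz'%cam,np.array([440.9,-179.4,130.8]),cam)
  for lo in range(-70,40,8):
    r=q[(q[:,2]>=lo)&(q[:,2]<lo+8)]; print(cam,'open z',lo,len(r),np.round(np.percentile(r,[5,50,95],axis=0)[:,:2]).tolist() if len(r) else '')
q,c=ext('/tmp/scene2.npz',np.array([419.9,-298,142.5]))
for lo in range(-70,40,8):
    r=q[(q[:,2]>=lo)&(q[:,2]<lo+8)]; print('closed z',lo,len(r),np.round(np.percentile(r,[5,50,95],axis=0)[:,:2]).tolist() if len(r) else '')
E
```

```text
scene open z -70 47 [[-6.0, -65.0], [9.0, 47.0], [15.0, 61.0]]
scene open z -62 55 [[-5.0, -64.0], [10.0, -45.0], [14.0, 59.0]]
scene open z -54 65 [[-6.0, -65.0], [11.0, -48.0], [15.0, 61.0]]
scene open z -46 52 [[-6.0, -64.0], [9.0, 44.0], [15.0, 59.0]]
scene open z -38 53 [[-6.0, -63.0], [9.0, -52.0], [14.0, 56.0]]
scene open z -30 43 [[-6.0, -58.0], [9.0, 47.0], [14.0, 58.0]]
scene open z -22 19 [[-5.0, -51.0], [5.0, 47.0], [13.0, 54.0]]
scene open z -14 0 
scene open z -6 0 
scene open z 2 0 
scene open z 10 0 
scene open z 18 0 
scene open z 26 0 
scene open z 34 0 
side open z -70 34 [[9.0, -63.0], [12.0, 51.0], [15.0, 65.0]]
side open z -62 45 [[-4.0, -60.0], [11.0, -45.0], [14.0, 65.0]]
side open z -54 42 [[-3.0, -61.0], [11.0, -45.0], [14.0, 65.0]]
side open z -46 37 [[-3.0, -61.0], [11.0, 48.0], [14.0, 63.0]]
side open z -38 41 [[-5.0, -60.0], [11.0, 49.0], [13.0, 64.0]]
side open z -30 57 [[-8.0, -59.0], [9.0, 47.0], [13.0, 60.0]]
side open z -22 41 [[-7.0, -52.0], [5.0, 47.0], [12.0, 54.0]]
side open z -14 0 
side open z -6 0 
side open z 2 0 
side open z 10 0 
side open z 18 0 
side open z 26 0 
side open z 34 0 
closed z -70 19 [[4.0, -20.0], [12.0, -17.0], [15.0, -3.0]]
closed z -62 35 [[-3.0, -19.0], [12.0, -6.0], [14.0, 20.0]]
closed z -54 39 [[-5.0, -18.0], [11.0, -12.0], [14.0, 15.0]]
closed z -46 36 [[-6.0, -18.0], [12.0, -11.0], [15.0, 14.0]]
closed z -38 37 [[-5.0, -18.0], [11.0, -13.0], [14.0, 13.0]]
closed z -30 20 [[-0.0, -14.0], [12.0, -1.0], [15.0, 16.0]]
closed z -22 8 [[0.0, -6.0], [12.0, -2.0], [13.0, 6.0]]
closed z -14 6 [[9.0, -5.0], [19.0, -2.0], [22.0, 4.0]]
closed z -6 48 [[-23.0, -9.0], [-4.0, -3.0], [17.0, 4.0]]
closed z 2 22 [[-23.0, -8.0], [-8.0, -5.0], [18.0, -2.0]]
closed z 10 0 
closed z 18 0 
closed z 26 0 
closed z 34 0
```

Nothing was gripped. The tip cloud from both cameras shows the real fingertips ending about 15 mm behind the reported TCP, where they should be 11 mm ahead of it. I'll measure that offset accurately and correct for it.

```bash
python3 - <<'E'
from h import *
for cam in ('scene','side'):
    for tag,tcp,Rr in (('1',np.array([440.9,-179.4,130.8]),R1),('0',np.array([168.9,601.2,210.2]),np.array([[-.9627,.2705,0],[.2705,.9627,-.0016],[0,-.0016,-1]]))):
        z=np.load('/tmp/%s%s.npz'%(cam,tag));d=z['d'];p=pts(cam,d,d>0)
        q=(p-tcp)@Rr; k=(abs(q[:,1])<72)&(q[:,2]>-70)&(q[:,2]<30)&(abs(q[:,0])<25); q=q[k]
        for s in (-1,1):
            r=q[q[:,1]*s>25]
            if len(r)>5: print(cam,tag,s,len(r),'tip z',np.sort(r[:,2])[-8:].round(1),'x',np.percentile(r[:,0],[2,98]).round(),'y',np.percentile(r[:,1],[2,98]).round())
E
```

```text
scene 1 -1 160 tip z [-22.4 -22.1 -20.9 -19.9 -19.  -18.2 -18.2 -17.2] x [-8. 15.] y [-66. -46.]
scene 1 1 174 tip z [-19.7 -19.6 -19.5 -19.3 -18.8 -18.2 -17.3 -15.2] x [-7. 16.] y [44. 65.]
scene 0 -1 130 tip z [-25.5 -25.2 -24.6 -24.1 -23.8 -23.2 -22.7 -19.4] x [-15.  -4.] y [-63. -46.]
scene 0 1 61 tip z [-22.7 -22.5 -22.2 -21.7 -20.8 -19.2 -19.1 -19. ] x [-15.   9.] y [46. 57.]
side 1 -1 144 tip z [-17.9 -17.5 -17.5 -17.1 -17.  -16.7 -16.4 -15.6] x [-8. 14.] y [-63. -45.]
side 1 1 153 tip z [-17.9 -17.6 -17.5 -16.9 -16.9 -16.8 -16.6 -16.6] x [-8. 14.] y [47. 65.]
side 0 -1 106 tip z [-22.9 -21.5 -20.8 -19.9 -19.9 -19.  -18.5 -17. ] x [-12.  11.] y [-67. -45.]
side 0 1 56 tip z [-21.3 -21.1 -21.  -20.6 -18.7 -18.5 -17.2 -17. ] x [-12.  10.] y [42. 64.]
```

```bash
cat >> h.py <<'E'
OFF=27.
def rep(p,Rm): return np.asarray(p,float)+OFF*Rm[:,2]
G2=rep(AX+UP*130-2*R1[:,2],R1)
E
python3 - <<'E'
from h import *
bot.command_gripper(1.0)
print(get_obs()['width'],get_obs()['t'])
print('hit',bot.line_to(G2,feed=60,threshold=8))
bot.command_gripper(0.0)
o=get_obs();print(o['t'],o['width']*92,o['eef_pos'],o['ft_force'])
im,d=eyes.capture('wrist'); save('wrist3',im); im,d=eyes.capture('scene');b=im[95:215,210:310,::-1]
cv2.imwrite('pics/m4.png',np.hstack([cv2.resize(b,(400,480)),cv2.resize(cv2.imread('pics/wrist3.png')[80:320,220:420],(400,480))]))
E
```

```text
1.0036091531149183 9.0833
hit False
10.95 12.713567828297315 [ 415.24201112 -324.38632077  126.51936168] [ 0.41845133  0.35663482 -0.55652654]
```

View pics/m4.png

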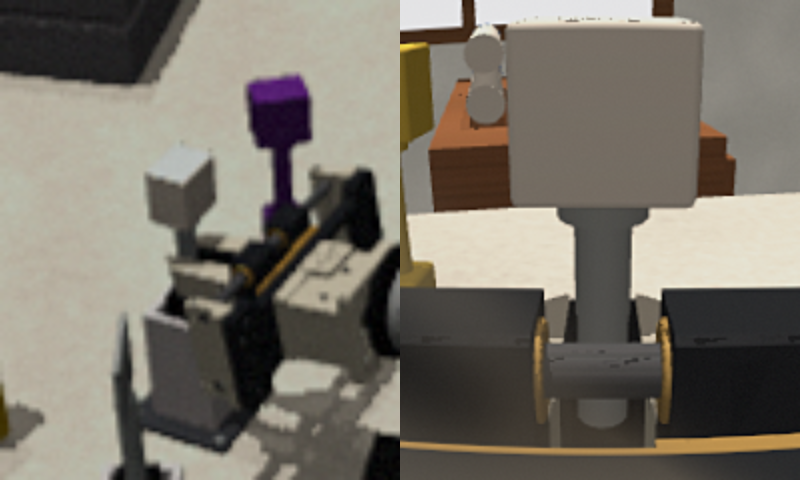

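The shank is now between the pads, with the gripper at 12.7 mm, close to its 14 mm diameter. Now I'll lift it.

```bash
python3 - <<'E'
from h import *
print('hit',bot.line_to(G2+UP*20,feed=50,threshold=15)); o=get_obs();print(o['t'],o['width']*92,o['ft_force'],o['wrist_torque'])
print('hit',bot.line_to(G2+UP*112,feed=120,threshold=15)); o=get_obs();print(o['t'],o['width']*92,o['ft_force'],o['q'].round(2))
for c in ['scene','side']:
    im,d=eyes.capture(c); save(c+'3',im); np.savez('/tmp/%s3.npz'%c,im=im,d=d)
a=cv2.imread('pics/scene3.png')[60:210,200:350]; b=cv2.imread('pics/side3.png')[150:350,200:400]
cv2.imwrite('pics/m5.png',np.hstack([cv2.resize(a,(400,400)),cv2.resize(b,(400,400))]))
P=[]
for c in ['scene','side']:
    z=np.load('/tmp/%s3.npz'%c);d=z['d'];p=pts(c,d,d>0)
    k=(np.hypot(p[:,0]-418,p[:,1]+302)<40)
    q=p[k&(p[:,2]>312)&(p[:,2]<335)];print(c,'top',np.median(q,0),cv2.minAreaRect(q[:,:2].astype(np.float32)))
    q=p[k&(p[:,2]>118)&(p[:,2]<205)];print(c,'handle',len(q),np.percentile(q,[2,50,98],axis=0).round(1).tolist())
# plan lay
for deg in (-100,-95,-90,-85,-80):
  R2=R_lay(deg,A); l=np.array([482,-43,0])+18*hd(deg)
  print(deg,[ (None if (x:=bot.inverse_kinematics(rep(l+UP*z,R2),R2)) is None else x.round(2).tolist()) for z in (20,200)])
E
```

```text
hit False
11.6 13.26374505761593 [ 0.6083268  -1.28783756 -1.97863278] [ 1.66255048 -0.17579005 -0.03096149]
hit False
12.5167 13.114316263045586 [ 0.52097484  0.22645916 -1.7618018 ] [-0.09  0.7  -0.17  2.14  1.18  1.65  1.81]
scene top [ 426.60721605 -297.2001479   324.18988168] ((419.38604736328125, -299.7528991699219), (32.710670471191406, 42.06245803833008), 80.8690185546875)
scene handle 192 [[422.0, -314.9, 127.4], [431.5, -302.3, 158.8], [435.9, -286.9, 201.7]]
side top [ 416.69669099 -305.42587038  323.094283  ] ((417.82244873046875, -300.57745361328125), (31.610652923583984, 39.36296844482422), 80.08544158935547)
side handle 354 [[403.2, -315.5, 127.9], [413.2, -312.3, 167.0], [428.7, -288.6, 203.4]]
-100 [[0.86, 0.81, -1.08, 2.07, 0.85, 0.78, 2.26], [0.92, 0.45, -1.06, 1.91, 0.3, 0.99, 2.72]]
-95 [[0.86, 0.82, -1.08, 2.06, 0.84, 0.79, 2.36], [-0.73, 0.44, 1.17, 2.01, -0.61, 1.09, -2.49]]
-90 [[0.68, 0.68, -0.77, 2.05, 0.54, 0.64, 2.72], [-0.72, 0.45, 1.17, 2.0, -0.61, 1.11, -2.4]]
-85 [[0.75, 0.73, -0.89, 2.04, 0.65, 0.72, 2.7], [-0.71, 0.46, 1.17, 1.98, -0.61, 1.12, -2.31]]
-80 [[0.84, 0.84, -1.08, 2.01, 0.81, 0.85, 2.65], [-0.71, 0.48, 1.17, 1.97, -0.61, 1.14, -2.23]]
```

View pics/m5.png

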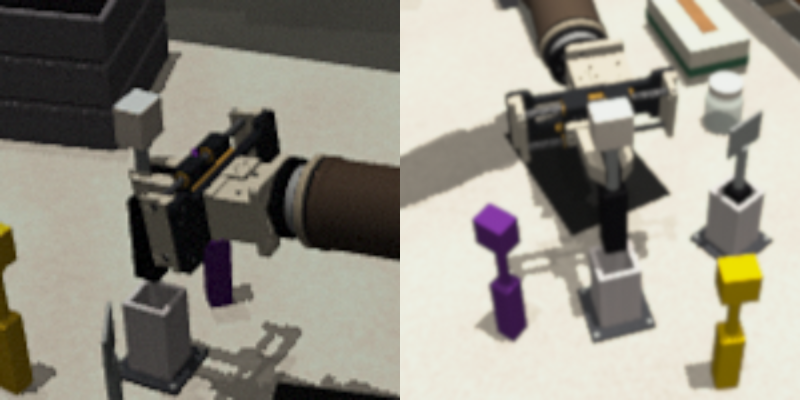

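```bash
python3 - <<'E'
from h import *
for deg,z in ((-95,150),(-100,150),(-105,150),(-100,110)):
    R2=R_lay(deg,A); l=np.array([482,-43,0])+18*hd(deg)
    try:
        bot.line_to(rep(l+UP*z,R2),ori=R2,feed=110); print('ok',deg,z); break
    except bot.PlanningError as e: print(deg,z,e)
o=get_obs();print(o['t'],o['width']*92,o['ft_force'],o['q'].round(2),o['eef_pos'])
print([ (None if (x:=bot.inverse_kinematics(rep(l+UP*z,R2),R2)) is None else x.round(2).tolist()) for z in (20,60,110)])
for c in ['scene','side']:
    im,d=eyes.capture(c); save(c+'4',im); np.savez('/tmp/%s4.npz'%c,im=im,d=d)
a=cv2.imread('pics/scene4.png')[60:310,200:450]; b=cv2.imread('pics/side4.png')[100:340,170:410]
cv2.imwrite('pics/m6.png',np.hstack([cv2.resize(a,(400,400)),cv2.resize(b,(400,400))]))
E
```

```text
ok -95 150
16.2417 12.979027235147214 [ 0.20021819 -0.09133392 -2.60096728] [ 0.87  0.53 -1.03  1.95  0.39  0.91  2.73] [480.79853681 -57.05544556 123.36448117]
[[0.72, 0.69, -0.83, 2.07, 0.61, 0.65, 2.57], [0.77, 0.64, -0.9, 2.04, 0.54, 0.73, 2.62], [0.83, 0.58, -0.98, 2.0, 0.45, 0.83, 2.68]]
```

View pics/m6.png

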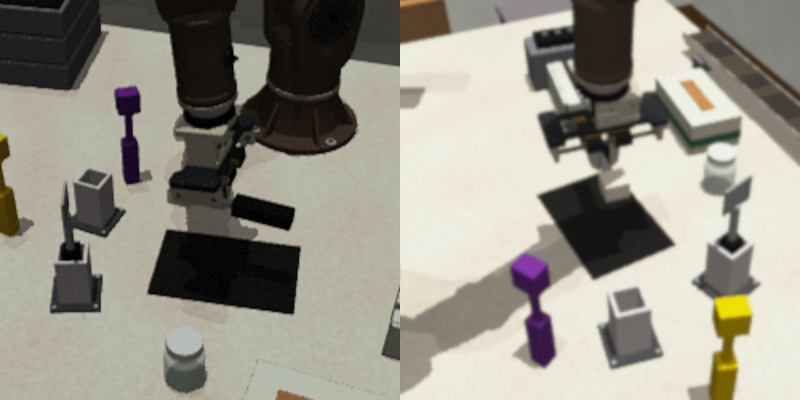

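```bash
python3 - <<'E'
from h import *
for c in ['scene','side']:
    z=np.load('/tmp/%s4.npz'%c);d=z['d'];im=z['im'];p=pts(c,d,d>0);col=im[d>0].astype(int)
    k=(abs(p[:,0]-485)<60)&(p[:,2]>90)&(p[:,2]<180)
    h=p[k&(p[:,1]>-15)&(p[:,1]<110)&(col.max(1)<60)]
    print(c,'handle',len(h))
    for lo in range(-15,100,15):
        r=h[(h[:,1]>=lo)&(h[:,1]<lo+15)]
        if len(r)>4: print(lo,np.percentile(r,[5,50,95],axis=0).round().tolist())
    h=p[k&(p[:,1]<-105)&(p[:,1]>-190)]
    print('head',len(h),np.percentile(h,[2,50,98],axis=0).round().tolist() if len(h) else '')
E
```

```text
scene handle 423
-15 [[478.0, -14.0, 140.0], [497.0, -7.0, 160.0], [501.0, -1.0, 164.0]]
0 [[480.0, 1.0, 139.0], [498.0, 8.0, 159.0], [502.0, 14.0, 164.0]]
15 [[480.0, 16.0, 138.0], [499.0, 23.0, 160.0], [503.0, 29.0, 164.0]]
30 [[483.0, 31.0, 140.0], [501.0, 37.0, 158.0], [505.0, 44.0, 164.0]]
45 [[481.0, 46.0, 138.0], [500.0, 52.0, 158.0], [504.0, 58.0, 163.0]]
head 57 [[489.0, -143.0, 135.0], [492.0, -134.0, 143.0], [497.0, -106.0, 164.0]]
side handle 0
head 281 [[453.0, -143.0, 136.0], [471.0, -137.0, 161.0], [492.0, -107.0, 165.0]]
```

```bash
python3 - <<'E'
from h import *
R2=R_lay(-95,A); l=np.array([482,-43,0])+18*hd(-95)
bot.line_to(rep(l+UP*30,R2),ori=R2,feed=120)
o=get_obs();print(o['t'],o['ft_force'])
print('hit',bot.line_to(rep(l+UP*15,R2),feed=15,threshold=4))
o=get_obs();print(o['t'],o['ft_force'],(o['eef_pos']-OFF*R2[:,2]).round(1))
im,d=eyes.capture('scene'); save('scene5',im)
im,d=eyes.capture('side'); save('side5',im)
a=cv2.imread('pics/scene5.png')[130:280,240:440]; b=cv2.imread('pics/side5.png')[140:290,200:400]
cv2.imwrite('pics/m7.png',np.hstack([cv2.resize(a,(400,300)),cv2.resize(b,(400,300))]))
E
```

```text
17.4917 [-0.80405542  0.22111639 -2.99755985]
hit True
18.15 [-0.55065019 -0.4121699   6.03592691] [480.4 -61.   20.7]
```

View pics/m7.png

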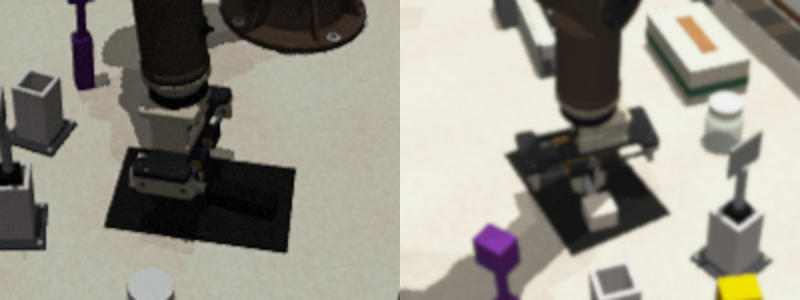

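```bash
python3 - <<'E'
from h import *
R2=R_lay(-95,A)
bot.command_gripper(1.0)
o=get_obs();print(o['t'],o['ft_force'],o['width'])
p=o['eef_pos']; bot.line_to(p-70*R2[:,2],feed=150)
for c in ['scene','side','wrist']:
    im,d=eyes.capture(c); save(c+'6',im); np.savez('/tmp/%s6.npz'%c,im=im,d=d)
a=cv2.imread('pics/scene6.png')[130:280,240:440]; b=cv2.imread('pics/side6.png')[140:290,200:400]
cv2.imwrite('pics/m8.png',np.vstack([np.hstack([cv2.resize(a,(400,300)),cv2.resize(b,(400,300))]),cv2.resize(cv2.imread('pics/wrist6.png'),(480,300))[:,:].repeat(1,1) if 0 else np.pad(cv2.resize(cv2.imread('pics/wrist6.png'),(480,300)),((0,0),(0,320),(0,0)))]))
o=get_obs();print(o['t'],o['q'].round(2))
Rh=R_lay(-95,0)
for z in (19,60,120): 
    h=np.array([480.4,-61,0])-53*hd(-95)+UP*z; x=bot.inverse_kinematics(rep(h,Rh),Rh); print(z,None if x is None else x.round(2).tolist())
for c in ['scene','side']:
    z=np.load('/tmp/%s6.npz'%c);d=z['d'];im=z['im'];p=pts(c,d,d>0);col=im[d>0].astype(int)
    k=(abs(p[:,0]-485)<70)&(p[:,2]>20)&(p[:,2]<40)&(p[:,1]>-170)&(p[:,1]<90);h=p[k]; print(c,len(h))
    for lo in range(-170,90,20):
        r=h[(h[:,1]>=lo)&(h[:,1]<lo+20)]
        if len(r)>4: print(lo,len(r),np.percentile(r,[5,50,95],axis=0).round().tolist())
E
```

```text
19.55 [-0.23813441  0.45495023  0.38128339] 0.9995749046629883
20.3167 [ 0.83  0.61 -0.96  2.01  0.5   0.8   2.67]
19 [0.45, 0.65, -0.74, 2.08, 0.7, 0.68, 2.29]
60 [0.51, 0.59, -0.81, 2.05, 0.63, 0.76, 2.36]
120 [0.59, 0.52, -0.91, 1.99, 0.53, 0.88, 2.44]
scene 680
-150 61 [[456.0, -142.0, 24.0], [482.0, -137.0, 34.0], [494.0, -131.0, 38.0]]
-130 101 [[458.0, -128.0, 22.0], [481.0, -120.0, 35.0], [495.0, -111.0, 37.0]]
-110 54 [[474.0, -109.0, 21.0], [484.0, -103.0, 30.0], [495.0, -92.0, 36.0]]
-90 33 [[474.0, -89.0, 21.0], [481.0, -80.0, 25.0], [485.0, -71.0, 30.0]]
-70 31 [[478.0, -69.0, 21.0], [484.0, -60.0, 25.0], [488.0, -51.0, 29.0]]
-50 45 [[475.0, -48.0, 22.0], [487.0, -36.0, 28.0], [497.0, -31.0, 37.0]]
-30 81 [[473.0, -28.0, 23.0], [492.0, -20.0, 33.0], [499.0, -11.0, 36.0]]
-10 78 [[475.0, -9.0, 23.0], [492.0, -0.0, 32.0], [501.0, 9.0, 35.0]]
10 82 [[476.0, 11.0, 22.0], [495.0, 20.0, 32.0], [502.0, 29.0, 36.0]]
30 79 [[478.0, 31.0, 23.0], [495.0, 40.0, 32.0], [504.0, 48.0, 36.0]]
50 35 [[478.0, 50.0, 22.0], [492.0, 54.0, 32.0], [504.0, 57.0, 36.0]]
side 441
-150 85 [[454.0, -142.0, 21.0], [471.0, -139.0, 32.0], [489.0, -132.0, 36.0]]
-130 77 [[454.0, -129.0, 30.0], [472.0, -120.0, 33.0], [490.0, -111.0, 36.0]]
-110 35 [[456.0, -110.0, 28.0], [474.0, -106.0, 33.0], [491.0, -96.0, 35.0]]
-90 22 [[472.0, -88.0, 21.0], [476.0, -79.0, 24.0], [483.0, -73.0, 27.0]]
-70 20 [[474.0, -67.0, 22.0], [479.0, -60.0, 24.0], [485.0, -54.0, 27.0]]
-50 53 [[469.0, -48.0, 21.0], [480.0, -36.0, 27.0], [493.0, -31.0, 34.0]]
-30 42 [[469.0, -29.0, 28.0], [481.0, -19.0, 32.0], [494.0, -12.0, 34.0]]
-10 48 [[472.0, -9.0, 25.0], [483.0, 0.0, 32.0], [497.0, 9.0, 34.0]]
10 33 [[473.0, 12.0, 27.0], [483.0, 19.0, 31.0], [498.0, 28.0, 33.0]]
30 15 [[478.0, 41.0, 30.0], [489.0, 46.0, 32.0], [500.0, 49.0, 34.0]]
50 11 [[477.0, 50.0, 29.0], [486.0, 53.0, 32.0], [498.0, 56.0, 34.0]]
```

View pics/m8.png

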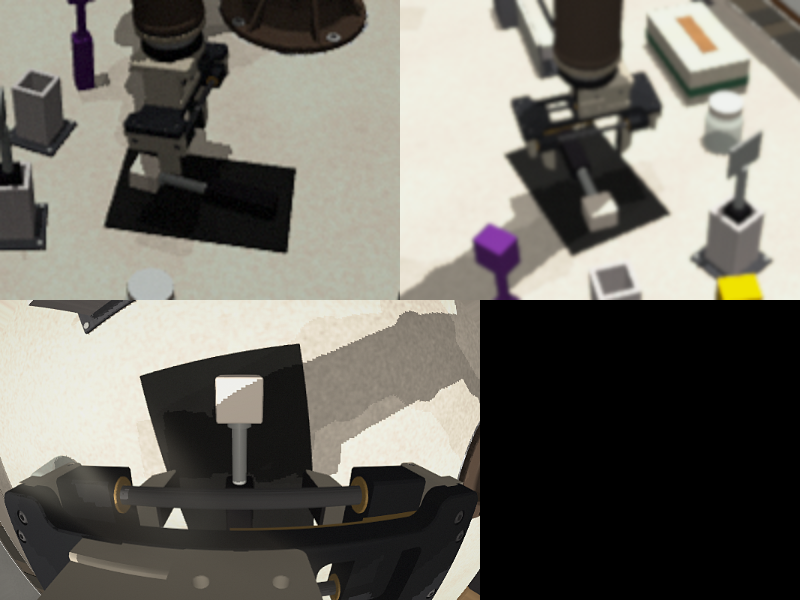

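The tool lies flat on the mat with its head toward −y: head end at y≈−143, handle end at y≈57, axis heading about −95°. I'll regrasp it by the handle at about 65 mm.

```bash
cat >> h.py <<'E'
Rh=R_lay(-95,0); H=np.array([480.4,-61,0])-53*hd(-95)
E
python3 - <<'E'
from h import *
bot.line_to(rep(H+UP*85,Rh),ori=Rh,feed=120)
print('hit',bot.line_to(rep(H+UP*19,Rh),feed=70,threshold=6))
o=get_obs();print(o['t'],o['ft_force'],(o['eef_pos']-OFF*Rh[:,2]).round(1))
bot.command_gripper(0.0)
o=get_obs();print(o['t'],o['width']*92,o['ft_force'])
print('hit',bot.line_to(rep(H+UP*110,Rh),feed=110,threshold=15))
o=get_obs();print(o['t'],o['width']*92,o['ft_force'],o['wrist_torque'],o['q'].round(2))
for c in ['scene','side']:
    im,d=eyes.capture(c); save(c+'7',im); np.savez('/tmp/%s7.npz'%c,im=im,d=d)
a=cv2.imread('pics/scene7.png')[130:280,240:440]; b=cv2.imread('pics/side7.png')[140:290,200:400]
cv2.imwrite('pics/m9.png',np.hstack([cv2.resize(a,(400,300)),cv2.resize(b,(400,300))]))
for c in ['scene','side']:
    z=np.load('/tmp/%s7.npz'%c);d=z['d'];im=z['im'];p=pts(c,d,d>0);col=im[d>0].astype(int)
    k=(abs(p[:,0]-485)<60)&(p[:,2]>70)&(p[:,2]<150)
    for n,a,b in (('handle',25,70),('shank',-95,-45),('head',-160,-105)):
        h=p[k&(p[:,1]>a)&(p[:,1]<b)]
        if len(h)>4: print(c,n,len(h),np.percentile(h,[3,50,97],axis=0).round().tolist())
# scanner frame & push poses
t=82.2;u=hd(t);n=np.array([-u[1],u[0],0])
Rp=R(-UP,-n); C=u*305+n*(-512.6); print('mouth',C)
for s in (-230,-180,-60,-30):
  for z in (36,110): print(s,z,(None if (x:=bot.inverse_kinematics(rep(C+u*s+UP*z,Rp),Rp)) is None else x.round(2).tolist()))
E
```

```text
hit False
22.05 [-1.28297278 -0.92739012  0.34892166] [485.3  -8.1  19.3]
23.0583 28.00316371608021 [-0.14361918 -0.72911019 -0.90203489]
hit False
24.0333 28.27947907120407 [-0.4233123   0.14754516 -1.40651142] [ 0.17221192  0.16992143 -0.02416751] [ 0.57  0.53 -0.9   2.    0.55  0.86  2.43]
scene handle 195 [[478.0, 26.0, 99.0], [499.0, 42.0, 121.0], [505.0, 57.0, 126.0]]
scene shank 45 [[474.0, -94.0, 107.0], [481.0, -84.0, 115.0], [485.0, -74.0, 118.0]]
scene head 257 [[456.0, -142.0, 99.0], [489.0, -124.0, 124.0], [496.0, -106.0, 128.0]]
side handle 9 [[493.0, 26.0, 121.0], [497.0, 47.0, 122.0], [501.0, 57.0, 123.0]]
side shank 59 [[471.0, -89.0, 109.0], [477.0, -66.0, 114.0], [485.0, -46.0, 117.0]]
side head 280 [[453.0, -143.0, 97.0], [471.0, -135.0, 122.0], [491.0, -106.0, 126.0]]
mouth [549.25059262 232.61028891   0.        ]
-230 36 [-0.75, 0.73, 0.95, 2.08, -0.87, 0.79, 0.62]
-230 110 [-0.78, 0.58, 0.96, 2.03, -0.63, 0.86, 0.41]
-180 36 [-0.84, 0.74, 0.95, 2.06, -0.87, 0.81, 0.52]
-180 110 [-0.95, 0.69, 1.15, 2.01, -0.79, 0.97, 0.47]
-60 36 [-1.1, 0.91, 1.14, 1.97, -1.02, 1.0, 0.42]
-60 110 [-1.12, 0.76, 1.15, 1.91, -0.82, 1.04, 0.26]
-30 36 [-1.13, 0.93, 1.14, 1.93, -1.02, 1.02, 0.36]
-30 110 [-1.15, 0.78, 1.15, 1.88, -0.83, 1.06, 0.21]
```

View pics/m9.png

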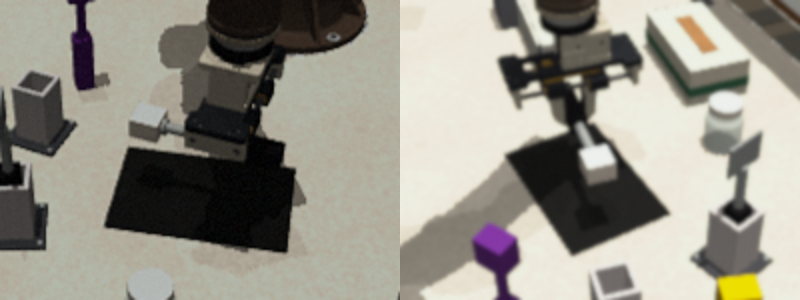

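```bash
python3 - <<'E'
from h import *
o=get_obs();print(o['q'].round(2))
for deg in (-95,-50,-5,40,82.3,130,175,-140):
    Rm=R_lay(deg,0); x=bot.inverse_kinematics(rep([500,30,220],Rm),Rm); print(deg,None if x is None else x.round(2).tolist())
E
```

```text
[ 0.57  0.53 -0.9   2.    0.55  0.86  2.43]
-95 [0.58, 0.42, -0.99, 1.84, 0.4, 1.1, 2.5]
-50 [-1.01, 0.42, 1.17, 1.95, -0.45, 1.06, -2.09]
-5 [-1.01, 0.42, 1.17, 1.95, -0.45, 1.06, -1.31]
40 [-1.01, 0.42, 1.17, 1.95, -0.45, 1.06, -0.52]
82.3 [-1.01, 0.42, 1.17, 1.95, -0.45, 1.06, 0.22]
130 [0.15, 0.28, -0.4, 1.87, 0.13, 1.01, 0.4]
175 [0.3, 0.31, -0.58, 1.86, 0.2, 1.03, 1.12]
-140 [0.44, 0.36, -0.78, 1.85, 0.29, 1.05, 1.82]
```

```bash
cat >> h.py <<'E'
SU=hd(82.3); SN=np.array([-SU[1],SU[0],0]); MOUTH=hd(82.2)*305+np.array([-hd(82.2)[1],hd(82.2)[0],0])*(-512.6)
Rp=R_lay(82.3,0)
def tip(s,z): return rep(MOUTH+SU*(s-135)+UP*(z+1.5),Rp)   # reported TCP for tool tip at depth s, axis height z
E
python3 - <<'E'
from h import *
Rm=Rh; bot.line_to(rep(H+UP*215,Rh),feed=180)
for deg,p in ((175,[500,20,215]),(110,[520,20,200])):
    Rm=R_lay(deg,0); bot.move_ptp(rep(p,Rm),Rm); o=get_obs(); print(deg,o['t'],o['q'].round(2),o['width']*92,o['ft_force'])
for z in (33,120):
  for s in (-50,95): print(z,s,(None if (x:=bot.inverse_kinematics(tip(s,z),Rp)) is None else x.round(2).tolist()))
bot.move_ptp(tip(-60,120),Rp)
bot.line_to(tip(-60,33),feed=120)
o=get_obs(); print(o['t'],o['q'].round(2),o['width']*92,o['ft_force'])
for c in ['scene','side']:
    im,d=eyes.capture(c); save(c+'8',im); np.savez('/tmp/%s8.npz'%c,im=im,d=d)
a=cv2.imread('pics/scene8.png')[180:330,400:600]; b=cv2.imread('pics/side8.png')[100:250,200:400]
cv2.imwrite('pics/m10.png',np.hstack([cv2.resize(a,(400,300)),cv2.resize(b,(400,300))]))
for c in ['scene','side']:
    z=np.load('/tmp/%s8.npz'%c);d=z['d'];p=pts(c,d,d>0)
    q=(p-MOUTH); q=np.c_[q@SU,q@SN,p[:,2]]
    h=q[(q[:,0]<-61)&(q[:,0]>-100)&(abs(q[:,1])<30)&(q[:,2]>8)&(q[:,2]<60)]
    print(c,'head(before)',len(h),np.percentile(h,[2,50,98],axis=0).round(1).tolist() if len(h) else '')
    h=q[(q[:,0]<-10)&(q[:,0]>-120)&(abs(q[:,1])<30)&(q[:,2]>10)&(q[:,2]<60)]
    print(c,'any',len(h),np.percentile(h,[2,50,98],axis=0).round(1).tolist() if len(h) else '')
    f=q[(q[:,0]>-20)&(q[:,0]<200)&(abs(q[:,1])<60)&(q[:,2]>66)&(q[:,2]<76)]
    es=[]
    for lo in range(0,170,10):
        r=f[(f[:,0]>=lo)&(f[:,0]<lo+10)]
        if len(r)>6: es.append((lo+5,r[:,1].min(),r[:,1].max()))
    es=np.array(es); print('roof edges',es.round(1).tolist(), 'umin',np.sort(f[:,0])[:6].round(1))
E
```

```text
175 26.175 [ 0.34  0.33 -0.62  1.86  0.22  1.02  1.12] 27.868424609216707 [ 0.27633993  0.69648724 -2.88910865]
110 27.1667 [ 0.15  0.33 -0.37  1.85  0.14  0.98  0.07] 28.214662407165516 [ 0.10318019 -0.07210244 -2.53184503]
33 -50 [-0.02, 0.56, -0.23, 2.0, 0.21, 0.61, -0.53]
33 95 [-0.25, 0.62, -0.26, 1.87, 0.24, 0.68, -0.78]
120 -50 [0.01, 0.43, -0.26, 1.93, 0.15, 0.8, -0.48]
120 95 [-0.22, 0.5, -0.3, 1.81, 0.18, 0.86, -0.74]
28.6083 [-0.01  0.55 -0.23  2.    0.21  0.61 -0.51] 27.78710289852252 [-0.89033768  0.17388231 -2.26864756]
scene head(before) 306 [[-98.7, -21.5, 23.8], [-79.8, -14.1, 50.1], [-61.7, 18.1, 54.4]]
scene any 371 [[-115.5, -21.5, 24.8], [-82.0, -9.3, 49.0], [-59.8, 17.8, 54.3]]
roof edges [[5.0, -46.7, 39.1], [15.0, -46.1, 38.4], [25.0, -44.5, 37.3], [35.0, -44.4, 41.6], [45.0, -45.2, 39.6], [55.0, -45.5, 41.2], [65.0, -43.4, 37.5], [75.0, -44.8, 37.6], [85.0, -42.1, 42.2], [95.0, -42.5, 39.3], [105.0, -42.3, 39.8], [115.0, -42.3, 42.9], [125.0, -41.7, 41.7], [135.0, -42.8, 42.3], [145.0, -42.8, 40.6], [155.0, -42.8, 41.6], [165.0, -41.1, 40.0]] umin [-2.9 -2.2 -1.6 -1.1 -0.9 -0.8]
side head(before) 2 [[-99.5, -16.1, 24.7], [-99.2, -14.4, 25.3], [-99.0, -12.7, 25.8]]
side any 2 [[-99.5, -16.1, 24.7], [-99.2, -14.4, 25.3], [-99.0, -12.7, 25.8]]
roof edges [[5.0, 22.9, 37.2], [15.0, 21.2, 39.0], [25.0, 10.6, 37.1], [35.0, 6.1, 38.7], [45.0, 7.1, 36.1], [55.0, 5.6, 39.0], [65.0, 6.3, 40.0], [75.0, 9.0, 40.3], [85.0, 5.5, 39.1], [95.0, -7.2, 40.8], [105.0, -10.1, 39.6], [115.0, -12.8, 40.3], [125.0, -14.6, 39.6], [135.0, -17.2, 41.8], [145.0, -18.6, 42.4], [155.0, -21.7, 41.0], [165.0, -19.5, 42.8]] umin [-4.7 -2.1 -1.9 -1.1 -0.5 -0.1]
```

View pics/m10.png

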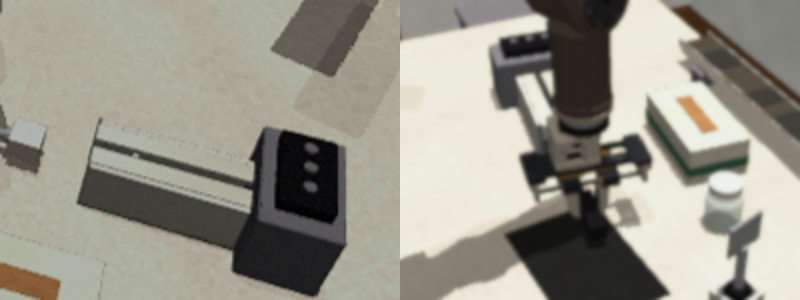

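```bash
cat >> h.py <<'E'
MOUTH=MOUTH-3.2*SN-1.0*SU; SU=hd(83.4); SN=np.array([-SU[1],SU[0],0]); Rp=R_lay(83.4,0)
E
python3 - <<'E'
from h import *
bot.line_to(tip(-25,31),ori=Rp,feed=60)
o=get_obs(); print(o['t'],o['width']*92,o['ft_force'])
im,d=eyes.capture('scene'); save('scene9',im)
b=im[180:330,400:600,::-1]; cv2.imwrite('pics/m11.png',cv2.resize(b,(800,600),interpolation=2))
p=pts('scene',d,d>0); q=(p-MOUTH); q=np.c_[q@SU,q@SN,p[:,2]]
h=q[(q[:,0]<-12)&(q[:,0]>-72)&(abs(q[:,1])<30)&(q[:,2]>20)&(q[:,2]<60)]
print('head',len(h),'smax',np.sort(h[:,0])[-6:].round(1))
for lo in range(-72,-20,8):
    r=h[(h[:,0]>=lo)&(h[:,0]<lo+8)]
    if len(r)>5: print(lo,len(r),np.percentile(r[:,1],[2,98]).round(1),'ztop',np.percentile(r[:,2],[80,95]).round(1))
f=q[(q[:,0]>-20)&(q[:,0]<175)&(abs(q[:,1])<60)&(q[:,2]>66)&(q[:,2]<76)]
for lo in range(0,170,30):
    r=f[(f[:,0]>=lo)&(f[:,0]<lo+30)]; print('roof',lo,np.percentile(r[:,1],[1,99]).round(1),np.median(r[:,2]).round(1))
print(np.sort(f[:,0])[:10].round(1))
E
```

```text
29.4333 27.928000749248056 [ 0.57175249  0.11886669 -2.13975783]
head 342 smax [-25.6 -25.5 -25.3 -25.2 -25.1 -25.1]
-72 28 [-18.2   7. ] ztop [43.5 47.4]
-64 63 [-20.6  20.9] ztop [49.4 50.9]
-56 65 [-20.3  18.2] ztop [49.2 50.3]
-48 64 [-19.9  18.4] ztop [49.2 49.9]
-40 65 [-22.   18.2] ztop [48.7 50.9]
-32 57 [-20.8  18.6] ztop [49.4 50.6]
roof 0 [-42.6  40.5] 72.2
roof 30 [-41.8  41.1] 72.0
roof 60 [-40.9  41. ] 71.9
roof 90 [-41.2  40.7] 72.2
roof 120 [-40.5  40.8] 71.9
roof 150 [-40.8  39.2] 72.2
[-1.2 -0.6 -0.5  0.1  0.1  0.3  0.5  0.5  0.6  0.7]
```

View pics/m11.png

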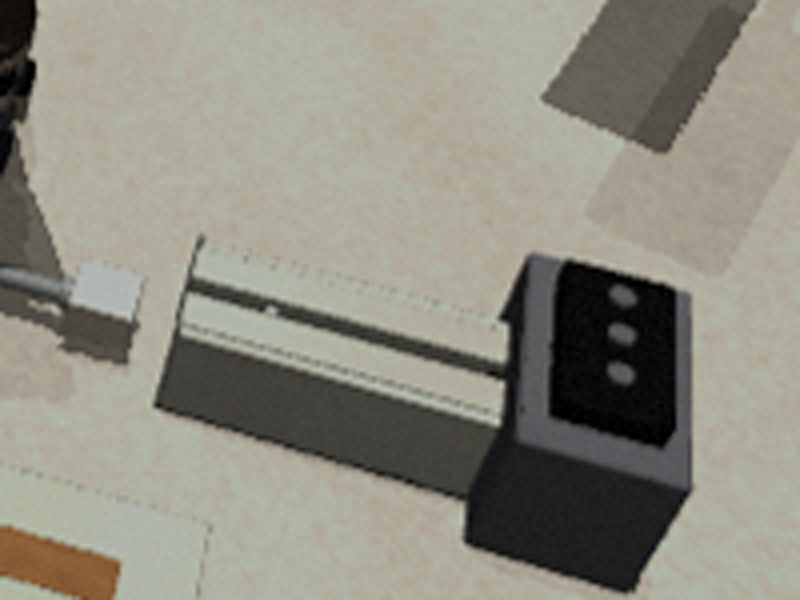

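The head is centred on the tunnel (lateral −20.5 to 18.5), level, with its tip at −25 mm. The pointer fin shows at crop (272,310). Now I'll push.

```bash
cat >> h.py <<'E'
def depth_now(): 
    e=get_obs()['eef_pos']-OFF*Rp[:,2]-MOUTH; return e@SU+135, e@SN, e[2]-1.5
def snap(n,box):
    im,d=eyes.capture('scene'); np.savez('/tmp/%s.npz'%n,im=im,d=d); y0,y1,x0,x1=box
    cv2.imwrite('pics/%s.png'%n,cv2.resize(im[y0:y1,x0:x1,::-1],(4*(x1-x0),4*(y1-y0)),interpolation=2))
E
python3 - <<'E'
from h import *
print('hit',bot.line_to(tip(15,31),feed=60,threshold=8),depth_now(),get_obs()['t'])
print('hit',bot.line_to(tip(80,31),feed=30,threshold=9),depth_now(),get_obs()['ft_force'],get_obs()['t'])
snap('m12',(180,330,400,600))
E
```

```text
hit False (np.float64(14.62665821716621), np.float64(0.05846755196416531), np.float64(30.916833739241405)) 30.3
hit False (np.float64(79.9694029657968), np.float64(0.0925058641557337), np.float64(30.968864815542027)) [-0.98133459 -2.10686891 -1.68988593] 32.6167
```

View pics/m12.png

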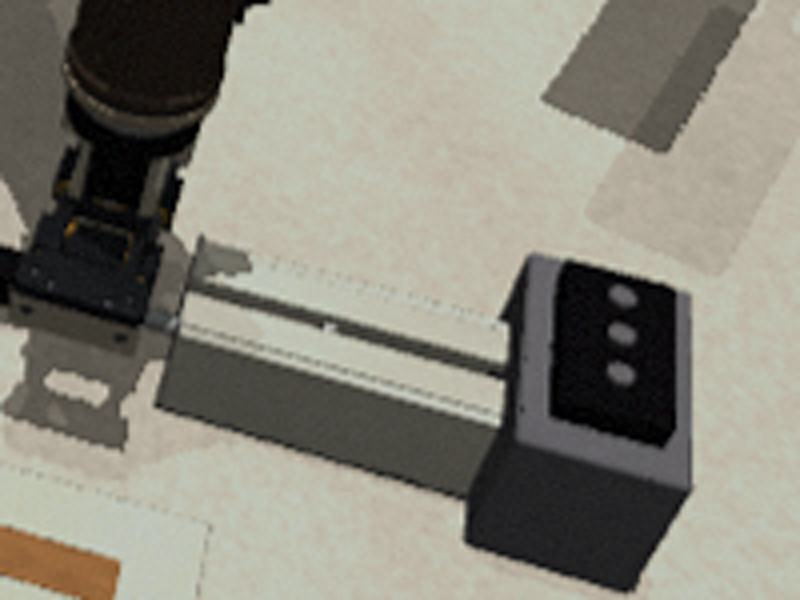

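```bash
python3 - <<'E'
from h import *
print('hit',bot.line_to(tip(90,31),feed=25,threshold=7),depth_now(),get_obs()['ft_force'],get_obs()['t'])
print('hit',bot.line_to(tip(108,31),feed=12,threshold=7),depth_now(),get_obs()['ft_force'],get_obs()['t'],get_obs()['width']*92)
snap('m13',(180,330,400,600))
E
```

```text
hit False (np.float64(90.80774901063427), np.float64(-0.3337971819464718), np.float64(31.148520220633657)) [ 0.07571296 -0.04757227 -2.45132103] 33.2167
hit True (np.float64(94.72179778629317), np.float64(0.4690085923372971), np.float64(30.355016589751397)) [ 0.45269007  0.06977988 -2.23788883] 33.9333 27.741154670283947
```

View pics/m13.png

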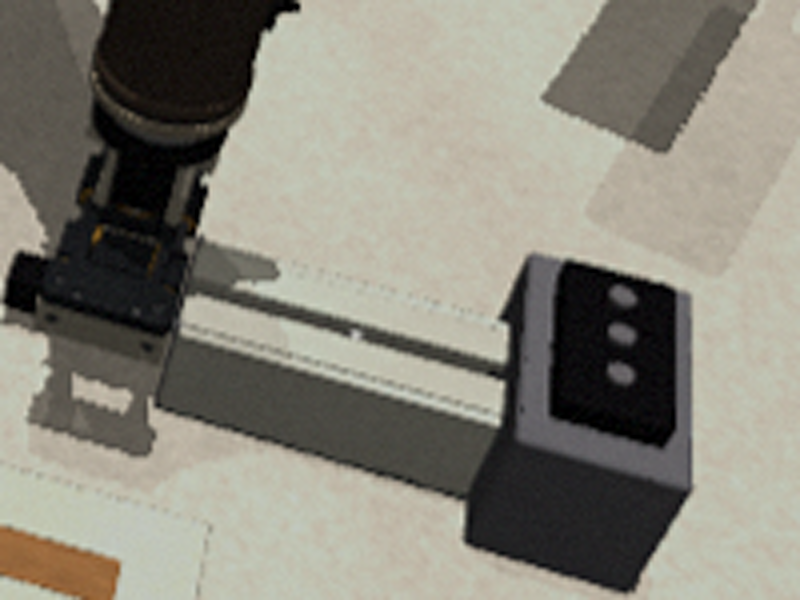

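The push stopped at 94.7 mm and the fin is now at (357,333). The force fell back afterwards, so I'll press once more gently to confirm it's on the stop.

```bash
python3 - <<'E'
from h import *
for i in range(2):
    print('hit',bot.line_to(tip(104,31),feed=8,threshold=9),depth_now(),get_obs()['ft_force'],get_obs()['t'])
E
```

```text
hit True (np.float64(94.60462259593518), np.float64(1.2047449750278068), np.float64(29.409250342851195)) [-0.60589517  0.0089601  -2.23634195] 34.625
hit True (np.float64(94.43594514174742), np.float64(1.9385017222990752), np.float64(28.665958560868056)) [-0.0934708   1.09378244 -2.67116767] 35.2667
```

```bash
python3 - <<'E'
from h import *
print('hit',bot.line_to(tip(-50,31),feed=120,threshold=15),depth_now(),get_obs()['ft_force'])
im,d=eyes.capture('scene'); np.savez('/tmp/s14.npz',im=im,d=d)
cv2.imwrite('pics/m14.png',cv2.resize(im[180:330,400:600,::-1],(800,600),interpolation=2))
bot.line_to(tip(-70,110),feed=150)
Rl=R_lay(90,0); L=np.array([482,-43,0])-35*hd(90)
bot.line_to(rep(L+UP*110,Rl),ori=Rl,feed=150)
o=get_obs();print(o['t'],o['q'].round(2),o['width']*92,o['ft_force'])
im,d=eyes.capture('scene'); save('scene15',im)
p=pts('scene',d,d>0); k=(abs(p[:,0]-482)<40)&(p[:,2]>80)&(p[:,2]<140)&(p[:,1]>-50)&(p[:,1]<75); h=p[k]
for lo in range(-50,75,15):
    r=h[(h[:,1]>=lo)&(h[:,1]<lo+15)]
    if len(r)>4: print(lo,len(r),np.percentile(r,[5,50,96],axis=0).round().tolist())
E
```

```text
hit False (np.float64(-48.87803257729766), np.float64(-0.01624299665528639), np.float64(31.031145605985905)) [ 0.61007556 -0.08481747 -2.99009254]
38.275 [ 0.27  0.39 -0.28  2.03  0.16  0.74 -0.11] 28.191975244365636 [ 0.08760635  1.14250518 -2.37374469]
-50 50 [[474.0, -49.0, 102.0], [487.0, -46.0, 116.0], [496.0, -37.0, 124.0]]
-35 32 [[480.0, -35.0, 109.0], [487.0, -27.0, 116.0], [489.0, -21.0, 118.0]]
-20 34 [[478.0, -19.0, 108.0], [486.0, -12.0, 115.0], [489.0, -6.0, 119.0]]
-5 31 [[480.0, -4.0, 109.0], [486.0, 3.0, 115.0], [490.0, 9.0, 119.0]]
10 70 [[468.0, 12.0, 104.0], [490.0, 20.0, 122.0], [503.0, 24.0, 128.0]]
25 111 [[466.0, 26.0, 101.0], [498.0, 33.0, 125.0], [503.0, 39.0, 128.0]]
40 115 [[466.0, 41.0, 100.0], [497.0, 48.0, 125.0], [503.0, 54.0, 129.0]]
55 35 [[469.0, 55.0, 100.0], [494.0, 57.0, 120.0], [502.0, 58.0, 128.0]]
```

View pics/m14.png

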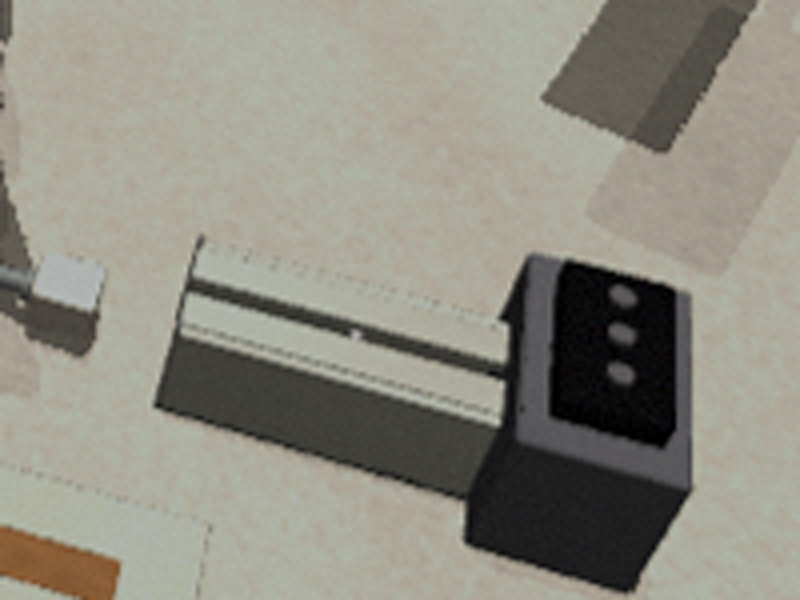

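View pics/scene15.png

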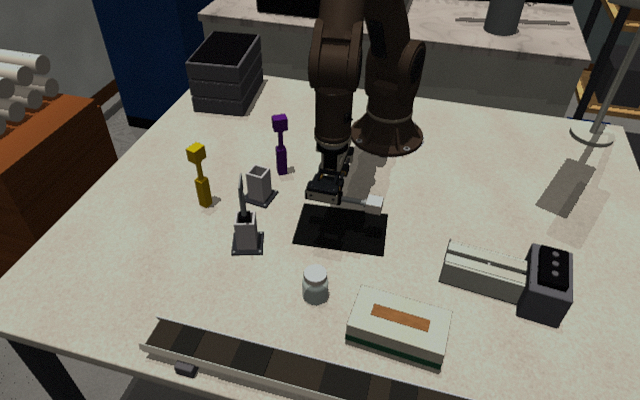

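The fin has stayed at (357,333) with the tool withdrawn. The tool is level over the mat, so I'll lay it down.

```bash
python3 - <<'E'
from h import *
Rl=R_lay(90,0); L=np.array([482,-43,0])-35*hd(90)
bot.line_to(rep(L+UP*28,Rl),feed=110)
print('hit',bot.line_to(rep(L+UP*15.5,Rl),feed=12,threshold=4))
o=get_obs();print(o['t'],o['ft_force'],(o['eef_pos']-OFF*Rl[:,2]).round(1))
bot.command_gripper(1.0)
o=get_obs();print(o['t'],o['width'],o['ft_force'])
bot.line_to(rep(L+UP*130,Rl),feed=120)
bot.line_to(rep(L+UP*250-100*hd(0)-60*hd(90),Rl),feed=200)
o=get_obs();print(o['t'],o['ft_force'])
for c in ['scene','side']:
    im,d=eyes.capture(c); save(c+'16',im); np.savez('/tmp/%s16.npz'%c,im=im,d=d)
    p=pts(c,d,d>0); h=p[(abs(p[:,0]-482)<60)&(p[:,2]>20)&(p[:,2]<45)&(p[:,1]>-170)&(p[:,1]<90)]
    print(c,len(h),np.percentile(h,[1,50,99],axis=0).round().tolist())
a=cv2.imread('pics/scene16.png'); b=cv2.imread('pics/side16.png')[140:290,200:400]
cv2.imwrite('pics/m16.png',np.vstack([np.hstack([cv2.resize(a[180:280,270:420],(400,267)),cv2.resize(b,(400,267))]),cv2.resize(a[100:350,150:600],(800,330))]))
E
```

```text
hit True
39.9583 [-0.0778032   0.78566768  6.15002666] [481.9 -78.   18.9]
41.075 0.9999095317929607 [ 0.26096032 -0.63280554 -0.2001771 ]
43.1417 [-1.17993575 -0.57156553 -0.73297641]
scene 695 [[464.0, -139.0, 21.0], [487.0, -50.0, 33.0], [503.0, 57.0, 39.0]]
side 489 [[461.0, -142.0, 21.0], [479.0, -61.0, 31.0], [499.0, 56.0, 36.0]]
```

View pics/m16.png

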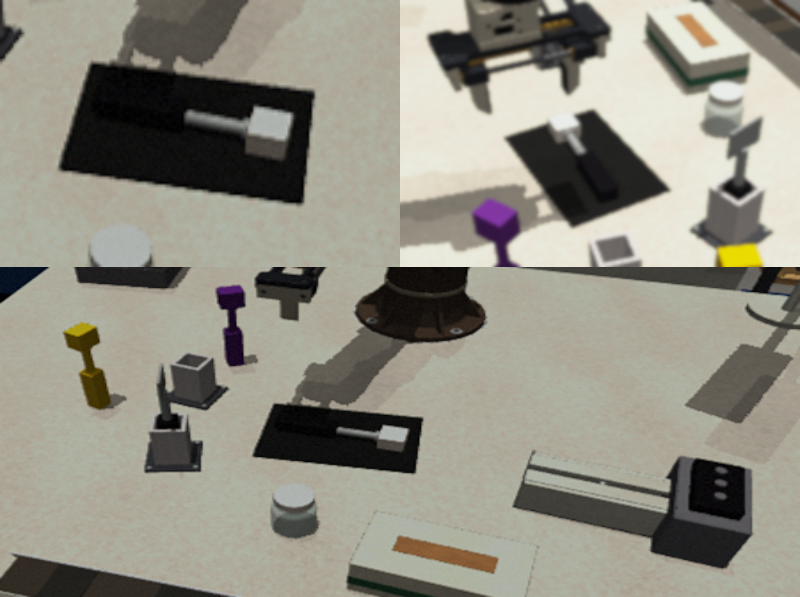

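```bash
python3 - <<'E'
from h import *
bot.close_job(); print(get_obs()['t'])
E
```

```text
the job is handed in; nothing more can be done
the job is handed in; nothing more can be done
```

The push tool was laid on the mat, taken again by its handle, used to push the carriage home, then laid back on the mat and released. I handed the job in at about 43 s of the 64 s allowed; no verdict came back.

**What I did**
- **Pull:** I took the white-headed tool by its shank and lifted it clear of the holder. I laid it flat on the mat and let go.
- **Push:** I took it again by the handle, so that the head was free. With the head, I pushed the carriage in until it stopped.
- **Return:** I backed out, laid the tool on the mat, let go and moved the gripper away.

**Last checks**
- **Carriage:** It stopped at 94.7 mm on the calibrated estimate, with home at 95 mm. Two gentle re-presses stopped at 94.6 and 94.4 mm. The pointer fin stayed where it was after I withdrew.
- **Tool:** It lies flat and fully on the mat.
- **Bystanders:** The scraper, jar, carton and the purple and yellow look-alikes appear unmoved in the final picture. I checked that by eye only.

**What failed or disagreed**
- **First grasp:** It closed on nothing. Both cameras showed the real fingertips about 27 mm behind where the reported TCP puts them. I corrected every later pose by that amount.
- **Scanner heading:** My first estimate, 82.3°, was about 1° off. I corrected it to 83.4° before entering the tunnel.
- **Force after contact:** The reading fell back to near zero after the first contact with the stop, so I rely on the repeated stops at the same depth rather than on a held force.

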